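# Uncover the ink pad, ink the lying stamp, cover the pad again

### The job

Lift the caddy off the ink-pad tray and set it upright on the bench, then take the stamp that lies on its side and press it, upright and base down, onto the ink cushion with about ten newtons (never more than twenty) for a second. Stand the stamp upright on the note block, and put the caddy back, fully seated, on the tray so that the pad does not dry out. Keep the tape dispenser in the caddy and leave everything else where it is.

Things in the scene. Friction and masses are not known exactly. Their poses are not given: they have to be found in the camera images.
- caddy: Grey caddy stacked on the tray, 130 (x) x 180 (y) mm, origin under its centre, z up. Open, walls 42 mm high. Handle wall 10 mm thick (in x) along y in the middle, top at 88 mm; its top bar (z 64 to 88) is 100 mm long, hand slot below. Underneath a plinth 113 x 163 x 6 mm fits the tray's mouth with 3.5 mm play; seated, the origin is 36 mm above the tray's, axes parallel (either way). 0.2-0.45 kg.
- pad_tray: Grey plastic lower tray, fixed to the bench, 130 (its x) x 180 (its y) x 42 mm, open on top, mouth 120 x 170 mm; origin at the centre of its underside, z up. It holds the ink cushion in its middle.
- cushion: Grey felt ink cushion 76 (its x) x 116 (its y) mm in the middle of the pad tray; origin at the centre of its underside, its top 10 mm above that (24 mm above the bench, 18 mm below the tray's rim). It is springy: it sinks straight down about 1 mm for every 4 N, at most 7 mm.
- stamp: Wooden stamp lying on its side: base 25 (x) x 32 (y) mm, 17 mm high, neck 18 mm thick, barrel-shaped knob 24 mm thick from 46 to 80 mm along z. Origin at the centre of the base's underside (the face to ink), z along the handle to the knob; at the start z is level and points towards the robot (-x) within 20 degrees. 45 g.
- note_block: Thick pad of cream-white notes lying flat on the bench near the lying stamp, 84 (its x) x 98 (its y) mm, its top 13 mm above its origin, which is at the centre of its underside. Not to be mistaken for the loose flat sheets of paper on the bench, which have no thickness.
- tape_dispenser: Small round clear tape dispenser 45 x 55 x 20 mm, loose in one compartment of the caddy; origin at the centre of its underside.
- clear_patch (a point): Centre of a free patch of bench at least 150 (x) x 190 (y) mm, between the tray on the left and the note block and lying stamp on the right; the caddy fits on it with its axes along the bench's. Beyond about x = 0.68 m a riser shelf stands over the bench, 0.28 m high: keep wrist and arm clear of it.
- upright_stamp: Bystander, not the one to ink: another wooden stamp that stands upright at the back, 80 mm tall; origin at its underside.
- mouse: Bystander: black computer mouse, 112 x 62 x 35 mm.
- stapler: Bystander: stapler, 135 x 34 x 41 mm.
- mug: Bystander: white mug, 95 mm tall.
- blue_pen: Bystander: pen, 139 mm long, lying on the bench.

How it is judged:
By the outcome, as a careful person would: the job done as asked, in the order asked, and still so for the second after the job is handed in, with the robot touching nothing.
It also fails if it takes over 72 s, if anything falls off the work surface, if the arm or the gripper's body presses on something with over 40 N, if the wrist force passes 120 N, or if a joint passes its speed limit or range.

### The arm

A 6-joint arm with a two-finger parallel gripper is mounted at the origin on a cart in front of the work surface, level with it; the furniture and walls round the work are solid. World frame = base frame: x ahead of the robot, y to its left, z up, the work surface at z = 0. Lengths are in m, angles in rad, forces in N, time in s.
With the tool pointing down it reaches from about 0.35 to 0.85 m from the base axis. Payload 8.1 kg.
Tool frame: the origin (TCP) lies between the finger pads; the fingertips stand 11 mm ahead of it and the grasp point (between the pads) lies 8 mm behind it (tips_ahead is the z of the fingertips in the tool frame, in m); z points along the fingers, y is the line along which they close (so a half turn about z gives the same grasp; the last joint's range is limited). The gripper opens to 93 mm and grips with 3 to 60 N. Pads are 15 mm wide; open, the fingers measure 128 mm over their backs; the gripper's body (75 mm by 188 mm) begins 65 mm behind the grasp point.
Start: joints at [-1.25, 0.13, 1.488, -0, 1.523, -0.085], TCP at [0.237, -0.551, 0.23] pointing down, gripper open.
Joint ranges: [-2.96, 2.96], [-0.89, 2.26], [0.02, 2.5], [-1.34, 4.48], [0, 2.73], [-2.66, 2.66]. Speed limits (rad/s): [2.39, 2.39, 2.79, 3.14, 3.14, 3.14].

### API

Orientations are given as a rotation vector (axis times angle).
In Python, from plant import read_state, read_camera, close_job, tips_ahead gives the robot as it stands. The module is installed in compiled form; this text tells all that it offers.
- The arm moves only by the tool move_arm, never from a script. Its argument "plan" is a list of rows, each a list of 7 numbers: the turn, a rotation vector about the tool's x, y, z in units of 6 degrees (1.0 is 6 degrees), then the shift along the tool's x, y, z in units of 25 mm (1.0 is 25 mm), then the finger opening in mm, from 0 to 93. A call has exactly 10 rows; each row shifts and turns the commanded pose from where the row before left it, along the tool's axes as they then stand; what a row does not reach is not made up. A row lasts 1/10 s, in which the tool goes at most 50 mm and 8.59 degrees, less where a joint would pass 70% of its speed; a pose out of reach is approached as far as the arm can. A call is refused whole if a number of a shift passes 1 or a number of a turn 1, either way. A call with a gripper value outside its range is refused whole. The fingers move at their own pace and stop on an object; "force" is the grip in N (left out, the last holds). Time passes only in rows, so rows that do not move let the fingers close, or fill a call up. It gives the time, the measured TCP pose, the force, the opening and the grip force at its end, in the units of the state.
- read_state(): the state, without advancing time (a new reading comes with each control period).
- read_camera(name): name is "side" or "top" or "wrist"; returns a dict with "frame" (384x512x3 uint8, red, green, blue), "z_map" (384x512 float32, m along the optical axis (not along the pixel's ray), 0 where there is no reading), "fx", "fy", "cx", "cy" (pixels), "distortion" ([k1, k2, p1, p2, k3] as OpenCV has them; the pictures are not rectified), "rvec" (rotation vector, rad) and "tvec" (3), from world to camera coordinates, as OpenCV has them. Camera axes: x right, y down, z forward; pixel columns grow to the right and rows downward; lengths in m; the calibration is good to about 2 mm. A picture is of the moment at which its call begins.
- close_job(): hands the job in; it is judged then, once.
The state is a dict: "t": time; "q": joint angles; "dq": joint speeds; "joint_torque": joint torques, N m; "tool_pos": TCP position; "orientation": TCP orientation; "force": force on the tool from outside, world axes, zero at the start; "wrist_torque": the same for the moment, N m; "opening": finger opening in m; "gripper_force": force on a finger pad.
Only numpy, scipy, OpenCV 4.12 (cv2) and the standard library are available. Lean on these libraries where they do the work, as an engineer would, in place of code of your own. Each camera call takes 0.05 s, during which the arm holds its last target. There are 200 camera calls.

## Working session

There is one attempt and no reset: what is moved stays moved. The work goes in short steps, Python scripts to look and compute and a tool call to move; the robot and the scene stay as the last step left them, time stands still between calls to the robot, and variables do not carry over. Pictures are saved under pics/ and viewed, at most 10 in all, crops included, and the job is handed in when it is done.

Besides the shell and the picture viewer there is one more tool, called after ">>>" by a JSON object that holds its "op" and its "data", one argument or row to a line. move_arm: Moves the arm, as the interface text tells. Its arguments: {"type":"object","properties":{"plan":{"type":"array","items":{"type":"array","items":{"type":"number"}}},"force":{"type":"number"}},"required":["plan"]}

```bash
mkdir -p pics; cat > h.py <<'E'
import numpy as np, cv2
from plant import read_state, read_camera
from scipy.spatial.transform import Rotation as R
def cam(n):
    c=read_camera(n); c['K']=np.array([[c['fx'],0,c['cx']],[0,c['fy'],c['cy']],[0,0,1.]]); c['D']=np.array(c['distortion'],float)
    c['R']=R.from_rotvec(np.ravel(c['rvec'])).as_matrix(); c['t']=np.ravel(c['tvec']); return c
def cloud(c):
    h,w=c['z_map'].shape; u,v=np.meshgrid(np.arange(w),np.arange(h))
    p=cv2.undistortPoints(np.stack([u,v],-1).reshape(-1,1,2).astype(float),c['K'],c['D']).reshape(h,w,2)
    z=c['z_map'][...,None]; P=np.concatenate([p*z,z],-1)
    W=(P-c['t'])@c['R']; W[c['z_map']==0]=np.nan; return W
def save(n,img): cv2.imwrite('pics/'+n+'.png',cv2.cvtColor(img,cv2.COLOR_RGB2BGR))
E
python3 - <<'E'
from h import *
s=read_state(); print(s['t'],R.from_rotvec(s['orientation']).as_matrix().round(3))
ims=[]
for n in('top','side'):
    c=cam(n); np.savez(n+'.npz',f=c['frame'],W=cloud(c)); ims.append(c['frame'])
    print(n,-c['R'].T@c['t'],c['R'].round(2).tolist())
save('top',cv2.resize(ims[0],(800,600)));save('side',cv2.resize(ims[1],(800,600)))
E
```

```text
0.0 [[ 0.919  0.395 -0.001]
 [ 0.395 -0.919  0.002]
 [ 0.    -0.002 -1.   ]]
top [0.31287717 0.00523548 1.28188643] [[-0.02, -1.0, -0.01], [-0.99, 0.02, -0.16], [0.16, 0.01, -0.99]]
side [-0.02888436  0.53118255  1.05777254] [[-0.69, -0.73, -0.0], [-0.58, 0.56, -0.59], [0.43, -0.41, -0.8]]
```

View pics/top.png

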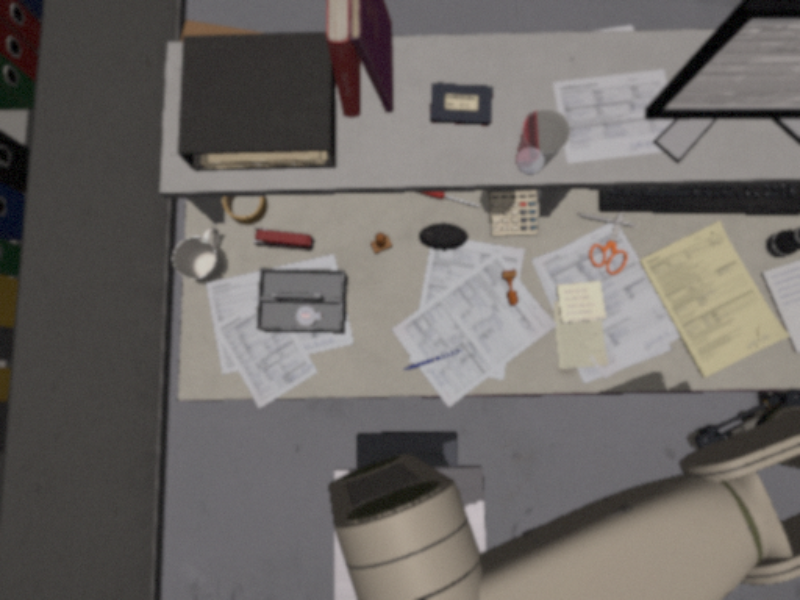

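View pics/side.png

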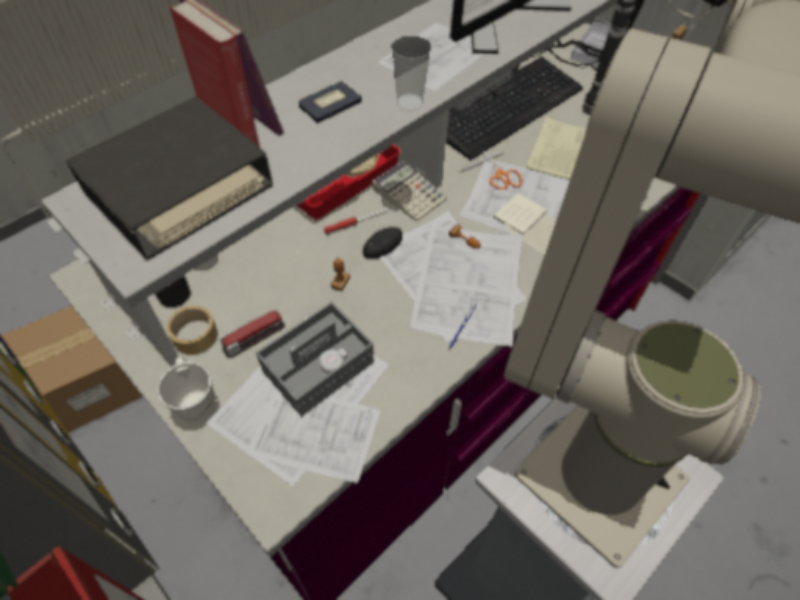

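The top view shows the caddy at about (302,300), the tape at (307,315), the lying stamp at (511,287), the cream block at (582,301), the upright stamp at (380,242) and the pen at (432,360). In the side view the caddy is at (316,358) and the block at (520,213).

```bash
python3 - <<'E'
from h import *
for n in('top','side'):
    d=np.load(n+'.npz'); W=d['W']; f=d['f']; x,y,z=W[...,0],W[...,1],W[...,2]
    def rect(m,l):
        k=np.nonzero(m)
        if len(k[0])<8: print(n,l,'few',len(k[0])); return
        p=W[m]; r=cv2.minAreaRect(p[:,:2].astype(np.float32)); print(n,l,len(p),'c',np.round(r[0],4),'sz',np.round(r[1],4),'ang',round(r[2],1),'med',np.median(p,0).round(4))
    A=(x>.3)&(x<.7)&(y>-.4)&(y<.5)
    bench=A&(abs(z)<.02); print('bench z',np.nanmedian(z[bench]))
    # components above 8mm
    m=(A&(z>.007)&(z<.26)).astype(np.uint8); k,L,st,_=cv2.connectedComponentsWithStats(m)
    for i in range(1,k):
        if st[i,4]>15:
            p=W[L==i]; r=cv2.minAreaRect(p[:,:2].astype(np.float32)); print(' comp',st[i,4],np.round(r[0],3),np.round(r[1],3),round(r[2]),'zmax',p[:,2].max().round(3),'zmed',np.median(p[:,2]).round(3))
    cad=A&(y>.05)&(y<.4)&(x<.6)
    rect(cad&(z>.105)&(z<.14),'handle'); rect(cad&(z>.070)&(z<.09),'rim')
    hsv=cv2.cvtColor(f,cv2.COLOR_RGB2HSV); br=(hsv[...,0]<18)&(hsv[...,1]>120)&A
    rect(br&(y<0)&(y>-.2)&(z>.004),'stamp')
E
```

```text
bench z 0.001798914856626162
 comp 181 [ 0.687 -0.334] [0.131 0.026] 89 zmax 0.26 zmed 0.154
 comp 33 [ 0.675 -0.092] [0.083 0.003] 90 zmax 0.26 zmed 0.255
 comp 32 [ 0.675 -0.221] [0.003 0.082] 0 zmax 0.259 zmed 0.254
 comp 30 [0.675 0.165] [0.072 0.003] 90 zmax 0.26 zmed 0.254
 comp 48 [0.675 0.056] [0.003 0.115] 0 zmax 0.26 zmed 0.255
 comp 129 [0.687 0.412] [0.061 0.026] 88 zmax 0.26 zmed 0.125
 comp 40 [0.676 0.308] [0.101 0.002] 90 zmax 0.26 zmed 0.255
 comp 357 [ 0.678 -0.251] [0.045 0.106] 0 zmax 0.022 zmed 0.013
 comp 49 [0.696 0.354] [0.006 0.034] 2 zmax 0.052 zmed 0.032
 comp 426 [ 0.652 -0.09 ] [0.108 0.058] 88 zmax 0.039 zmed 0.029
 comp 762 [0.609 0.443] [0.114 0.093] 11 zmax 0.1 zmed 0.054
 comp 372 [0.653 0.269] [0.132 0.034] 81 zmax 0.047 zmed 0.038
 comp 125 [0.64 0.05] [0.029 0.044] 24 zmax 0.083 zmed 0.02
 comp 47 [ 0.613 -0.253] [0.033 0.026] 77 zmax 0.016 zmed 0.009
 comp 1047 [ 0.539 -0.304] [0.217 0.179] 21 zmax 0.03 zmed 0.012
 comp 2315 [0.516 0.23 ] [0.202 0.148] 88 zmax 0.129 zmed 0.048
 comp 26 [ 0.546 -0.202] [0.056 0.014] 18 zmax 0.011 zmed 0.008
 comp 
[... 467 characters left out ...]

 comp 1016 [ 0.529 -0.292] [0.253 0.185] 39 zmax 0.031 zmed 0.012
 comp 391 [ 0.65  -0.087] [0.107 0.06 ] 78 zmax 0.04 zmed 0.027
 comp 163 [0.636 0.052] [0.028 0.044] 23 zmax 0.087 zmed 0.024
 comp 3076 [0.527 0.22 ] [0.182 0.176] 88 zmax 0.127 zmed 0.054
 comp 29 [ 0.386 -0.084] [0.011 0.053] 11 zmax 0.014 zmed 0.008
 comp 510 [0.653 0.27 ] [0.13  0.039] 84 zmax 0.046 zmed 0.036
 comp 98 [0.432 0.008] [0.07  0.038] 11 zmax 0.018 zmed 0.01
 comp 130 [0.695 0.356] [0.048 0.009] 90 zmax 0.053 zmed 0.031
side handle 198 c [0.5059 0.2217] sz [0.099  0.0125] ang 86.8 med [0.5039 0.2236 0.1198]
side rim 594 c [0.5115 0.2684] sz [0.2813 0.1429] ang 82.7 med [0.5044 0.2272 0.0761]
side stamp few 0
```

```bash
python3 - <<'E'
import numpy as np,cv2
d=np.load('top.npz');f=d['f'];
# crops x4 around caddy, stamp, block
a=f[160:220,155:230];b=f[160:245,300:400]
a=cv2.resize(a,(400,320),interpolation=cv2.INTER_CUBIC);b=cv2.resize(b,(376,320),interpolation=cv2.INTER_CUBIC)
cv2.imwrite('pics/crop.png',np.hstack([a,b])[...,::-1])
E
```

```text
(no output)
```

View pics/crop.png

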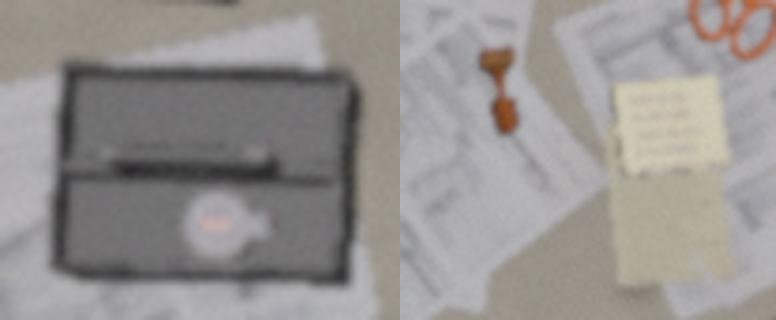

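Left crop: the caddy spans about (60-355, 65-280) and is turned 2-3°, with the tape in the near compartment. Right crop: the stamp has its base at (495,58) and its knob at (505,115). There is an upper cream note at (672,122) and a lower greenish one at (672,230), so I'll use depth to see which one is thick.

```bash
python3 - <<'E'
from h import *
d=np.load('top.npz');W=d['W'];f=d['f']
for nm,(u,v) in dict(up=(372,192),lo=(372,221),paper=(345,185),bench=(290,225),paper2=(300,190)).items():
    b=W[v-5:v+6,u-8:u+9].reshape(-1,3); print(nm,np.nanmean(b,0).round(4),b[:,2].std().round(4),f[v,u])
print((W[175:236:2,366:378,2].mean(1)*1000).round(0)); print((W[175:236:2,372,0]).round(3))
print('row192',(W[188:197,345:400:2,2].mean(0)*1000).round(0)); print('row221',(W[217:226,345:400:2,2].mean(0)*1000).round(0)); print(W[192,345:400:2,1].round(3))
s=np.load('side.npz');Ws=s['W']; m=(Ws[...,0]>.38)&(Ws[...,0]<.56)&(Ws[...,1]>-.40)&(Ws[...,1]<-.2)
for x0 in np.arange(.38,.56,.02):
    k=m&(abs(Ws[...,0]-x0)<.01); print(round(x0,2),k.sum(),[ (round(float(np.median(Ws[k&(abs(Ws[...,1]-yy)<.01)][:,2]))*1000,0) if (k&(abs(Ws[...,1]-yy)<.01)).sum() else None) and round(float(np.median(Ws[k&(abs(Ws[...,1]-yy)<.01)][:,2]))*1000) for yy in np.arange(-.39,-.2,.02)])
hsv=cv2.cvtColor(f,cv2.COLOR_RGB2HSV)
sub=f[165:200,318:336]; print(hsv[176,324],hsv[190,326])
E
```

```text
up [ 0.5023 -0.3902  0.0129] nan [203 195 175]
lo [ 0.4034 -0.3863  0.0029] 0.0027 [172 168 151]
paper [ 0.5308 -0.3014  0.001 ] nan [152 147 136]
bench [ 0.3952 -0.1049  0.0058] nan [130 131 145]
paper2 [ 0.5159 -0.1438  0.0043] 0.0024 [163 163 166]
[ 1.  3.  1. 14. 13. 13. 12. nan 14. 15. 14. 12. 13. 13. 13. nan  4.  3.
  3.  3.  2.  3.  3.  3.  3.  3. nan  3.  3.  3. nan]
[0.564 0.556 0.55  0.541 0.533 0.527 0.52  0.512 0.506 0.498 0.492 0.485
 0.478 0.472 0.464   nan 0.452 0.445 0.437 0.431 0.424 0.417 0.41  0.403
 0.397 0.39  0.383 0.376 0.369 0.362 0.356]
row192 [ 2. -0. -0.  1.  2.  7. 11. 12. 13. 13. 12. nan 12. 12. 13. 14. 13. 13.
 13. 12. 13.  3.  1.  1.  0.  1.  3.  0.]
row221 [-0. nan  0. -1.  1. -2.  3.  4.  2.  4.  5.  4.  4.  3.  2.  2.  5.  3.
  3. nan  4.  4.  2. nan  2.  2.  2.  1.]
[-0.3   -0.308 -0.314 -0.322 -0.326 -0.335 -0.34  -0.346 -0.353 -0.359
 -0.366 -0.373 -0.381 -0.388 -0.394 -0.4   -0.407 -0.415 -0.421 -0.427
 -0.435 -0.446 -0.453 -0.46  -0.468 -0.474 -0.478 -0.489]
0.38 92 [None, None, 5, 0.0, 0.0, -1, -2, 2, 5, 6]
0.4 213 [2, 2, 4, -0.0, 0.0, -0.0, 1, 5, 6, 6]
0.42 251 [3, 3, 4, 1, -0.0, 7, 8, 6, 5, 5]
0.44 256 [4, 4, 3, 4, 15, 10, 8, 5, 5, 6]
0.46 250 [12, 9, 12, 19, 16, 11, 6, 5, 5, 5]
0.48 242 [14, 13, 13, 9, 13, 10, 7, 7, 5, 5]
0.5 234 [14, 13, 14, 3, 2, 9, 7, 8, 12, 5]
0.52 228 [14, 14, 14, 3, -0.0, 1, 7, 20, 17, 6]
0.54 206 [14, 12, 12, 3, 1, 1, 6, 8, 11, 7]
0.56 122 [1, 2, 2, 3, 0.0, 2, 2, 11, 21, 8]
[ 14 147 127] [ 11 166 117]
```

```bash
cat >> h.py <<'E'
def Rot(yaw,tilt=0.):
    """tool pointing down, tool x at azimuth yaw (deg); tilt(deg) about tool y"""
    a=np.radians(yaw); x=np.array([np.cos(a),np.sin(a),0]); z=np.array([0,0,-1.]); y=np.cross(z,x)
    return R.from_matrix(np.c_[x,y,z])*R.from_rotvec([0,np.radians(tilt),0])
def go(pos,rot,s=None):
    """total turn (units, tool) and total shift (units) in the tool axes before and after the turn"""
    s=s or read_state(); r0=R.from_rotvec(s['orientation']); d=np.array(pos)-s['tool_pos']
    print('t',round(s['t'],2),'pos',np.round(s['tool_pos'],4),'F',np.round(s['force'],1),'op',round(s['opening'],4),'q',np.round(s['q'],2))
    print('turn',np.round(np.degrees((r0.inv()*rot).as_rotvec())/6,2),'shift before',np.round(r0.inv().apply(d)/.025,2),'after',np.round(rot.inv().apply(d)/.025,2))
def onplane(c,uv,z):
    p=cv2.undistortPoints(np.array(uv,float).reshape(-1,1,2),c['K'],c['D']).reshape(-1,2)
    r=np.c_[p,np.ones(len(p))]@c['R']; o=-c['R'].T@c['t']; return o+r*((z-o[2])/r[:,2])[:,None]
E
python3 - <<'E'
from h import *
for n in('top','side'):
    c=cam(n);f=c['frame'];hsv=cv2.cvtColor(f,cv2.COLOR_RGB2HSV);W=cloud(c)
    A=(W[...,0]>.3)&(W[...,0]<.66)
    def comps(m,z,l,lo=15):
        k,L,st,ce=cv2.connectedComponentsWithStats(m.astype(np.uint8))
        for i in range(1,k):
            if st[i,4]<lo: continue
            v,u=np.nonzero(L==i); P=onplane(c,np.c_[u,v],z); r=cv2.minAreaRect(P[:,:2].astype(np.float32))
            w=P[:,:2]-P[:,:2].mean(0); e=np.linalg.eigh(w.T@w)[1][:,1]; e=e*np.sign(e[0])
            t=w@e; sn=np.array([-e[1],e[0]]); 
            print(n,l,st[i,4],'c',P.mean(0)[:2].round(4),'axis deg',np.degrees(np.arctan2(e[1],e[0])).round(1),'ends',(P[:,:2].mean(0)+t.min()*e).round(4),(P[:,:2].mean(0)+t.max()*e).round(4),'rect',np.round(r[0],4),np.round(r[1],3),round(r[2],1))
    h,s,v=[hsv[...,i].astype(int) for i in range(3)]
    comps(((h<19)&(s>110)&A&(W[...,1]<0)&(W[...,1]>-.3))>0,.0125,'stamp')
    comps((h>105)&(h<135)&(s>70)&A&(W[...,1]<.1),.005,'pen',10)
    comps((f.min(-1)>165)&(f[...,0].astype(int)-f[...,2]>14)&A&(W[...,1]<-.3)&(W[...,1]>-.5),.013,'block',200)
s=read_state(); go([.507,.2205,.104],Rot(87.2))
E
```

```text
top stamp 34 c [ 0.5609 -0.2319] axis deg 10.2 ends [ 0.5444 -0.2349] [ 0.5702 -0.2302] rect [ 0.5569 -0.2312] [0.021 0.025] 87.2
top stamp 35 c [ 0.5129 -0.2376] axis deg 8.9 ends [ 0.4988 -0.2398] [ 0.5271 -0.2354] rect [ 0.513  -0.2375] [0.029 0.015] 11.0
top block 644 c [ 0.5009 -0.3901] axis deg -87.5 ends [ 0.4988 -0.3415] [ 0.5031 -0.4383] rect [ 0.5003 -0.3895] [0.083 0.096] 4.0
side stamp 31 c [ 0.5624 -0.2338] axis deg -59.8 ends [ 0.5564 -0.2234] [ 0.5703 -0.2473] rect [ 0.5645 -0.2345] [0.021 0.024] 46.3
side stamp 33 c [ 0.5126 -0.2381] axis deg 1.2 ends [ 0.4968 -0.2384] [ 0.5266 -0.2378] rect [ 0.5135 -0.2394] [0.024 0.024] 46.3
side block 428 c [ 0.5001 -0.3896] axis deg -84.6 ends [ 0.4953 -0.3393] [ 0.5048 -0.4392] rect [ 0.5007 -0.3891] [0.084 0.1  ] 3.6
t 0.2 pos [ 0.2368 -0.5509  0.229 ] F [-0.5  0.2  1.4] op 0.0935 q [-1.25  0.13  1.49  0.    1.52 -0.09]
turn [-1.000e-02 -1.000e-02 -1.066e+01] shift before [ 22.11 -24.08   5.03] after [31.35  9.29  5.  ]
```

>>> {"op": "move_arm", "data": {
  "plan": [
    [0,0,-1,1,0,0,93],
    [0,0,-1,1,0,0,93],
    [0,0,-1,1,0,0,93],
    [0,0,-1,1,0,0,93],
    [0,0,-1,1,0,0,93],
    [0,0,-1,1,0,0,93],
    [0,0,-1,1,0,0,93],
    [0,0,-1,1,0,0,93],
    [0,0,-1,1,0,0,93],
    [0,0,-1,1,0,0,93]
  ],
  "force": 40
}}

```text
t: 1.2
tool_pos: [0.3899, -0.3665, 0.2293]
orientation: [-2.343, -2.092, -0.0]
force: [0.5, -0.1, -0.2]
opening: 0.0931
gripper_force: 0.0
```

```bash
python3 -c "
from h import *
go([.507,.2205,.104],Rot(87.2))"
```

```text
t 1.2 pos [ 0.3899 -0.3665  0.2293] F [ 0.5 -0.1 -0.2] op 0.0931 q [-0.85 -0.04  1.67  0.    1.52 -0.74]
turn [-0.   -0.   -0.62] shift before [23.86  2.    5.02] after [23.68  3.53  5.01]
```

>>> {"op": "move_arm", "data": {
  "plan": [
    [0,0,-0.62,1,0.3,0,93],
    [0,0,0,1,0.3,0,93],
    [0,0,0,1,0.3,0,93],
    [0,0,0,1,0.3,0,93],
    [0,0,0,1,0.3,0,93],
    [0,0,0,1,0.3,0,93],
    [0,0,0,1,0.3,0,93],
    [0,0,0,1,0.3,0,93],
    [0,0,0,1,0.3,0,93],
    [0,0,0,1,0.3,0,93]
  ]
}}

```text
t: 2.2
tool_pos: [0.4794, -0.1215, 0.2295]
orientation: [-2.279, -2.162, 0.0]
force: [0.3, -0.4, 0.2]
opening: 0.0932
gripper_force: 0.0
```

>>> {"op": "move_arm", "data": {
  "plan": [
    [0,0,0,1,0.1,0,93],
    [0,0,0,1,0.1,0,93],
    [0,0,0,1,0.1,0,93],
    [0,0,0,1,0.1,0,93],
    [0,0,0,1,0,0,93],
    [0,0,0,1,0,0,93],
    [0,0,0,1,0,0,93],
    [0,0,0,1,0,0,93],
    [0,0,0,0,0,0,93],
    [0,0,0,0,0,0,93]
  ]
}}

```text
t: 3.2
tool_pos: [0.4997, 0.0768, 0.2295]
orientation: [2.278, 2.164, -0.001]
force: [0.8, -0.7, 0.5]
opening: 0.0927
gripper_force: 0.0
```

```bash
python3 - <<'E'
from h import *
go([.507,.2205,.104],Rot(87.2))
c=cam('wrist');W=cloud(c); print(-c['R'].T@c['t'])
save('w1',c['frame']); np.savez('w1.npz',f=c['frame'],W=W)
z=W[...,2]; m=(z>.112)&(z<.14)&(W[...,0]>.4)&(W[...,0]<.6)
p=W[m];print(len(p));r=cv2.minAreaRect(p[:,:2].astype(np.float32));print(r,np.median(p,0))
E
```

```text
t 3.2 pos [0.4997 0.0768 0.2295] F [ 0.8 -0.7  0.5] op 0.0927 q [ 0.05 -0.13  1.75 -0.    1.52  0.1 ]
turn [-0.    0.   -0.02] shift before [ 5.76 -0.    5.02] after [5.76 0.01 5.02]
[0.50376006 0.15390663 0.38506595]
1122
((0.5078189969062805, 0.19681857526302338), (0.05599738657474518, 0.01043812558054924), 87.58309936523438) [0.50796733 0.19800843 0.12423155]
```

View pics/w1.png

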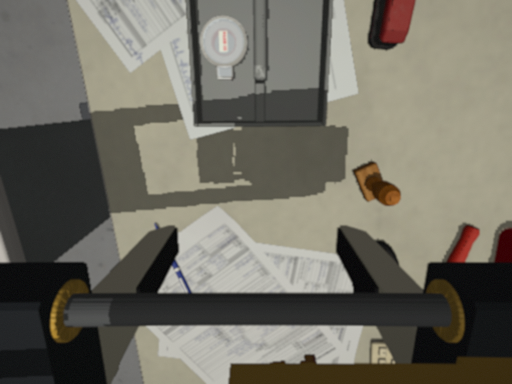

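The wrist view shows the handle at about (260,40) running up out of frame, the tape at (223,42) in the near compartment, the upright stamp at (378,185) and the blue pen at (172,255).

>>> {"op": "move_arm", "data": {
  "plan": [
    [0,0,0,1,0,0,93],
    [0,0,0,1,0,0,93],
    [0,0,0,1,0.04,0.2,93],
    [0,0,0,1,0,0.5,93],
    [0,0,0,1,0,0.5,93],
    [0,0,0,0.76,0,0.8,93],
    [0,0,0,0,0,1,93],
    [0,0,0,0,0,1,93],
    [0,0,0,0,0,0.6,93],
    [0,0,0,0,0,0.4,93]
  ]
}}

```text
t: 4.25
tool_pos: [0.508, 0.2192, 0.1032]
orientation: [-2.28, -2.16, 0.003]
force: [0.2, -0.7, 0.1]
opening: 0.0929
gripper_force: 0.0
```

>>> {"op": "move_arm", "data": {
  "plan": [
    [0,0,0,0,0,0,40],
    [0,0,0,0,0,0,0],
    [0,0,0,0,0,0,0],
    [0,0,0,0,0,0,0],
    [0,0,0,0,0,0,0],
    [0,0,0,0,0,0,0],
    [0,0,0,0,0,0,0],
    [0,0,0,0,0,0,0],
    [0,0,0,0,0,0,0],
    [0,0,0,0,0,0,0]
  ]
}}

```text
t: 5.25
tool_pos: [0.5084, 0.2204, 0.1045]
orientation: [-2.279, -2.162, 0.0]
force: [-0.0, 0.5, -0.5]
opening: 0.0176
gripper_force: 0.0
```

```bash
python3 - <<'E'
from h import *
go([.515,-.015,.170],Rot(87.2)); s=read_state(); print(s['gripper_force'],s['wrist_torque'])
E
```

```text
t 5.25 pos [0.5084 0.2204 0.1045] F [-0.   0.5 -0.5] op 0.0176 q [0.32 0.1  1.75 0.   1.29 0.37]
turn [-0.    0.   -0.04] shift before [-9.39  0.76 -2.62] after [-9.39  0.72 -2.62]
0.0 [-0.02413697 -0.05790227  0.02313046]
```

>>> {"op": "move_arm", "data": {
  "plan": [
    [0,0,0,0,0,0,0],
    [0,0,0,0,0,0,0],
    [0,0,0,0,0,0,0],
    [0,0,0,0,0,-0.1,0],
    [0,0,0,0,0,-0.2,0],
    [0,0,0,0,0,-0.3,0],
    [0,0,0,0,0,-0.4,0],
    [0,0,0,0,0,-0.5,0],
    [0,0,0,0,0,-0.5,0],
    [0,0,0,0,0,-0.6,0]
  ]
}}

```text
t: 6.25
tool_pos: [0.5085, 0.2204, 0.171]
orientation: [2.279, 2.162, 0.0]
force: [-0.3, -0.8, -3.3]
opening: 0.01
gripper_force: 40.0
```

```bash
python3 - <<'E'
from h import *
go([.515,-.015,.170],Rot(90)); s=read_state(); print(s['gripper_force'],s['wrist_torque'])
E
```

```text
t 6.25 pos [0.5085 0.2204 0.171 ] F [-0.3 -0.8 -3.3] op 0.01 q [ 0.32  0.04  1.69 -0.    1.41  0.37]
turn [ 0.  -0.  -0.5] shift before [-9.39  0.76  0.04] after [-9.42  0.26  0.04]
39.99244272708893 [-0.02042074 -0.08432844  0.01675596]
```

>>> {"op": "move_arm", "data": {
  "plan": [
    [0,0,-0.25,-0.4,0,0,0],
    [0,0,-0.25,-0.8,0,0,0],
    [0,0,0,-1,0,0,0],
    [0,0,0,-1,0,0,0],
    [0,0,0,-1,0.1,0,0],
    [0,0,0,-1,0.1,0,0],
    [0,0,0,-1,0.05,0,0],
    [0,0,0,-1,0,0,0],
    [0,0,0,-1,0,0.3,0],
    [0,0,0,-0.7,0,0.5,0]
  ]
}}

```text
t: 7.25
tool_pos: [0.5147, -0.0038, 0.1518]
orientation: [2.221, 2.218, 0.003]
force: [0.1, 0.8, -2.8]
opening: 0.0097
gripper_force: 40.0
```

>>> {"op": "move_arm", "data": {
  "plan": [
    [0,0,0,-0.4,0,0.6,0],
    [0,0,0,-0.1,0,0.6,0],
    [0,0,0,0,0,0.6,0],
    [0,0,0,0,0,0.5,0],
    [0,0,0,0,0,0.4,0],
    [0,0,0,0,0,0.25,0],
    [0,0,0,0,0,0.15,0],
    [0,0,0,0,0,0.1,0],
    [0,0,0,0,0,0.04,0],
    [0,0,0,0,0,0,0]
  ]
}}

```text
t: 8.25
tool_pos: [0.5138, -0.0146, 0.069]
orientation: [2.222, 2.221, 0.001]
force: [0.5, -0.5, -3.2]
opening: 0.0096
gripper_force: 40.0
```

```bash
python3 - <<'E'
from h import *
go([.515,-.015,.0685],Rot(90))
E
```

```text
t 8.25 pos [ 0.5138 -0.0146  0.069 ] F [ 0.5 -0.5 -3.2] op 0.0096 q [-0.13  0.04  1.89  0.    1.21 -0.13]
turn [ 0.01  0.   -0.  ] shift before [-0.02  0.05  0.02] after [-0.02  0.05  0.02]
```

>>> {"op": "move_arm", "data": {
  "plan": [
    [0,0,0,0,0,0.05,0],
    [0,0,0,0,0,0,30],
    [0,0,0,0,0,0,50],
    [0,0,0,0,0,0,60],
    [0,0,0,0,0,0,93],
    [0,0,0,0,0,0,93],
    [0,0,0,0,0,-0.5,93],
    [0,0,0,0,0,-1,93],
    [0,0,0,0,0,-1,93],
    [0,0,0,0,0,-1,93]
  ]
}}

```text
t: 9.25
tool_pos: [0.5135, -0.0146, 0.1568]
orientation: [2.222, 2.221, 0.0]
force: [0.6, 0.4, -0.6]
opening: 0.077
gripper_force: 0.0
```

>>> {"op": "move_arm", "data": {
  "plan": [
    [0,0,1,-1,0,-1,93],
    [0,0,1,-1,0,-1,93],
    [0,0,1,-1,0,-1,93],
    [0,0,1,-1,0,-1,93],
    [0,0,1,-1,0,0,93],
    [0,0,1,0,1,0,93],
    [0,0,1,0,1,0,93],
    [0,0,1,0,1,0,93],
    [0,0,1,0,1,0,93],
    [0,0,1,0,0,0,93]
  ]
}}

```text
t: 10.25
tool_pos: [0.5659, -0.2, 0.2552]
orientation: [3.036, 0.804, 0.0]
force: [-1.0, -0.5, -0.1]
opening: 0.0932
gripper_force: 0.0
```

```bash
python3 - <<'E'
from h import *
go([.45,-.238,.22],Rot(7))
c=cam('wrist');W=cloud(c);f=c['frame'];save('w2',f); np.savez('w2.npz',f=f,W=W)
hsv=cv2.cvtColor(f,cv2.COLOR_RGB2HSV);h,s,v=[hsv[...,i].astype(int) for i in range(3)]
m=(h<19)&(s>110)&(W[...,0]>.4)&(W[...,0]<.62)&(W[...,1]<-.15)&(W[...,1]>-.32); p=W[m]
print(m.sum(),np.nonzero(m)[0].mean(),np.nonzero(m)[1].mean(),'zmax',p[:,2].max() if len(p) else 0)
if len(p): 
    r=cv2.minAreaRect(p[:,:2].astype(np.float32));print(r)
# planar fit
q=[(.13,1.488,.600,.230),(-.04,1.67,.5351,.2293),(-.13,1.75,.5056,.2295),(.10,1.75,.554,.1045),(.04,1.69,.554,.171),(.04,1.89,.514,.069)]
s=read_state(); q=[q+(1,) for q in q]+[(s['q'][1],s['q'][2],np.hypot(*s['tool_pos'][:2]),s['tool_pos'][2],3)]
A=[];b=[]
for q2,q3,r,z,w in q:
    a=q2+q3; A+=[[1,0,np.sin(q2),np.sin(a),np.cos(a)],[0,1,np.cos(q2),np.cos(a),-np.sin(a)]]; b+=[r,z]
x=np.linalg.lstsq(np.array(A),np.array(b),rcond=None); print(x[0].round(3),np.abs(np.array(A)@x[0]-b).max())
E
```

```text
t 10.25 pos [ 0.5659 -0.2     0.2552] F [-1.  -0.5 -0.1] op 0.0932 q [-0.42  0.12  1.45 -0.    1.57  0.63]
turn [0.01 0.   3.77] shift before [-4.78 -0.97  1.41] after [-4.79  0.94  1.41]
794 210.04911838790932 281.80352644836273 zmax 0.35835768394462736
((0.566132664680481, -0.22350405156612396), (0.11201570183038712, 0.09838104993104935), 55.12392807006836)
[-0.002 -0.046  0.366  0.558  0.06 ] 0.0026030203925797857
```

View pics/w2.png

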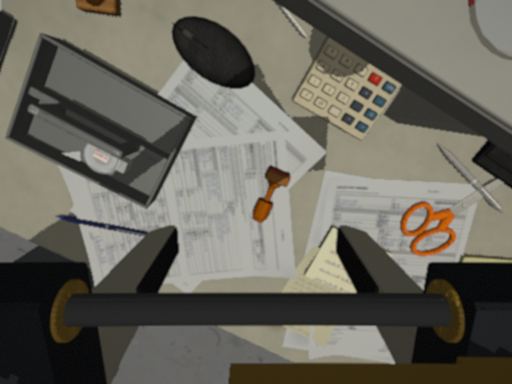

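The wrist view shows the stamp with its base at (277,177) and its knob at (263,210), the caddy standing on the patch with the tape at (98,155), and the pen at (100,223), untouched.

```bash
python3 - <<'E'
from h import *
d=np.load('w2.npz');f=d['f'];W=d['W'];hsv=cv2.cvtColor(f,cv2.COLOR_RGB2HSV);h,s,v=[hsv[...,i].astype(int) for i in range(3)]
m=(h<19)&(s>110)&(W[...,2]<.05)&(W[...,0]<.62); m[:150]=0;m[235:]=0;m[:,:240]=0;m[:,300:]=0
p=W[m]; c=p.mean(0); e=np.linalg.eigh(np.cov(p[:,:2].T))[1][:,1]; e*=np.sign(e[0]); n=np.array([-e[1],e[0]])
t=(p[:,:2]-c[:2])@e; w=(p[:,:2]-c[:2])@n
print(len(p),c,np.degrees(np.arctan2(e[1],e[0])))
for a in np.arange(-.045,.05,.01):
    k=abs(t-a)<.005
    if k.sum(): print(round(a,3),k.sum(),(w[k].min()*1e3).round(1),(w[k].max()*1e3).round(1),'z',np.percentile(p[k,2],[10,90]).round(4))
print('ends',c[:2]+t.min()*e,c[:2]+t.max()*e)
E
```

```text
702 [ 0.54043433 -0.23518163  0.02271948] 6.8779459161393754
-0.045 15 -5.6 6.5 z [0.0189 0.0215]
-0.035 84 -9.9 9.1 z [0.0202 0.024 ]
-0.025 106 -10.9 10.0 z [0.0196 0.0244]
-0.015 105 -10.6 9.7 z [0.0165 0.0241]
-0.005 31 -3.8 2.2 z [0.0156 0.0178]
0.005 36 -4.1 3.2 z [0.016  0.0194]
0.015 88 -15.1 13.3 z [0.0203 0.0261]
0.025 179 -15.4 14.9 z [0.0245 0.0267]
0.035 58 -13.8 14.2 z [0.0212 0.0259]
ends [ 0.49748718 -0.24036204] [ 0.57292799 -0.23126216]
```

>>> {"op": "move_arm", "data": {
  "plan": [
    [0,0,1,-1,0.3,0,93],
    [0,0,1,-1,0.2,0,93],
    [0,0,1,-1,0,0,93],
    [0,0,0.77,-1,0,0,93],
    [0,1,0,-0.5,0,0,93],
    [0,1,0,0,0,0,93],
    [0,1,0,0,0,0,93],
    [0,1,0,0,0,0,93],
    [0,1,0,0,0,0,93],
    [0,0,0,0,0,0,93]
  ]
}}

```text
t: 11.3
tool_pos: [0.4635, -0.2458, 0.2534]
orientation: [-2.996, -0.191, -0.804]
force: [-0.2, -0.7, -1.0]
opening: 0.0931
gripper_force: 0.0
```

```bash
python3 - <<'E'
from h import *
go([.46,-.245,.10],Rot(7,60)); s=read_state(); print(R.from_rotvec(s['orientation']).as_matrix()[:,2], np.array(s['q']).round(4).tolist())
E
```

```text
t 11.3 pos [ 0.4635 -0.2458  0.2534] F [-0.2 -0.7 -1. ] op 0.0931 q [-0.9  -0.46  2.06  0.46  1.28  0.47]
turn [-0.04  4.99  0.03] shift before [-3.19 -0.05  5.24] after [-5.38 -0.05  2.95]
[ 0.49647191  0.06441925 -0.86565917] [-0.8951, -0.4635, 2.0633, 0.4625, 1.2815, 0.473]
```

```bash
cat > ik.py <<'E'
from h import *
from scipy.optimize import least_squares
lo=np.array([-2.96,-.89,.02,-1.34,0,-2.66]);hi=np.array([2.96,2.26,2.5,4.48,2.73,2.66])
def fk(q,p):
    a,h,b,c,e,L=p
    A=R.from_euler('z',q[0]); B=A*R.from_euler('y',q[1]); C=B*R.from_euler('y',q[2])
    w=A.apply([a,0,0])+np.array([0,0,h])+B.apply([0,0,b])+C.apply([e,0,c])
    T=C*R.from_euler('z',q[3])*R.from_euler('y',q[4]); Q=T*R.from_euler('z',q[5])*R.from_euler('z',CZ)
    return w+T.apply([0,0,L]),Q,w
CZ=np.pi/2*0
D=[([-1.25,.13,1.488,0,1.523,-.085],[.237,-.551,.23],3),([-.85,-.04,1.67,0,1.52,-.74],[.3899,-.3665,.2293],1),([.05,-.13,1.75,0,1.52,.1],[.4997,.0768,.2295],1),
([.32,.10,1.75,0,1.29,.37],[.5084,.2204,.1045],1),([.32,.04,1.69,0,1.41,.37],[.5085,.2204,.171],1),([-.13,.04,1.89,0,1.21,-.13],[.5138,-.0146,.069],1),([-.42,.12,1.45,0,1.57,.63],[.5659,-.2,.2552],1),
([-.8951,-.4635,2.0633,.4625,1.2815,.473],[.4635,-.2458,.2534],6)]
fit=least_squares(lambda p:np.concatenate([w*(fk(q,p)[0]-t) for q,t,w in D]),[0,.44,.37,.55,.05,.48]); P=fit.x
def ik(pos,rot,tries=12,seed=0):
    rng=np.random.default_rng(seed); best=None
    for i in range(tries):
        x0=rng.uniform(np.maximum(lo,-1.5),np.minimum(hi,2.2)) if i else np.array([.0,.1,1.7,0,1.4,.3])
        g=least_squares(lambda q:np.r_[10*(fk(q,P)[0]-pos),(rot.inv()*fk(q,P)[1]).as_rotvec()],np.clip(x0,lo+.01,hi-.01),bounds=(lo,hi))
        if best is None or g.cost<best.cost-1e-7: best=g
    return best.x,best.cost
E
python3 - <<'E'
import ik; from ik import *
print(P.round(4),np.abs(fit.fun).max().round(4))
r=R.from_rotvec([-2.996,-.191,-.804]); print('orient err about tool',np.degrees((fk(D[-1][0],P)[1].inv()*r).as_rotvec()).round(1), np.degrees((fk(D[0][0],P)[1].inv()*Rot(23.3)).as_rotvec()).round(1))
E
```

```text
[0.0283 0.3702 0.4272 0.52   0.0619 0.4847] 0.1429
orient err about tool [-0. -0. 90.] [ 0.  0. 90.]
```

```bash
sed -i 's/a,h,b,c,e,L=p/a,h,b,c,e,L,d,g=p/; s/A.apply(\[a,0,0\])/A.apply([a,d,0])/; s/T.apply(\[0,0,L\])/T.apply([g,0,L])/; s#CZ=np.pi/2\*0#CZ=np.pi/2#; s/\[0,.44,.37,.55,.05,.48\]/[0,.35,.4,.5,.05,.3,.05,0]/' ik.py
python3 - <<'E'
from ik import *
print(P.round(4),np.abs(fit.fun).max().round(4))
knob=np.array([.514,-.238,.017])
for t0 in(35,45,50,55,60):
    q,c=ik(knob,Rot(6.9,t0)); print('grasp',t0,q.round(2),round(c,6),fk(q,P)[2].round(2))
cush=np.array([.508,.2205,.09]); blk=np.array([.501,-.39,.08])
for t1 in(-30,-35,-40,-45,-55):
    for nm,p in(('c',cush),('b',blk)):
        for yaw in(7,-40,-90,50,90):
            q,c=ik(p,Rot(yaw,t1),8)
            if c<1e-4: print(nm,'tilt',t1,'yaw',yaw,q.round(2),fk(q,P)[2].round(2))
E
```

```text
[-0.0019  0.319   0.3693  0.5561  0.0619  0.367   0.0508  0.0009] 0.003
grasp 35 [-0.84 -0.05  2.23  0.77  0.74  0.08] 0.0 [ 0.31 -0.26  0.32]
grasp 45 [-0.95 -0.02  2.31  1.11  0.77 -0.3 ] 0.0 [ 0.26 -0.27  0.28]
grasp 50 [-1.    0.02  2.33  1.26  0.81 -0.49] 0.0 [ 0.23 -0.27  0.25]
grasp 55 [-1.05  0.08  2.35  1.39  0.87 -0.66] 0.0 [ 0.22 -0.27  0.23]
grasp 60 [-1.1   0.16  2.35  1.5   0.95 -0.82] 0.0 [ 0.2  -0.28  0.2 ]
c tilt -30 yaw 7 [0.27 0.62 1.23 0.08 1.81 1.72] [0.69 0.24 0.41]
c tilt -30 yaw -40 [0.08 0.43 1.48 0.36 1.61 2.29] [0.65 0.1  0.41]
c tilt -30 yaw 50 [ 0.45  0.6   1.26 -0.21  1.76  1.16] [0.63 0.36 0.41]
c tilt -30 yaw 90 [ 0.59  0.42  1.51 -0.43  1.54  0.68] [0.51 0.4  0.41]
b tilt -30 yaw 7 [-0.56  0.75  1.06 -0.33  1.74  0.9 ] [ 0.68 -0.37  0.4 ]
b tilt -30 yaw -40 [-0.73  0.87  0.87 -0.02  1.92  1.54] [ 0.64 -0.51  0.4 ]
b tilt -30 yaw -90 [-0.92  0.71  1.12  0.31  1.74  2.21] [ 0.5  -0.57  0.4 ]
b tilt -30 yaw 50 [-0.46  0.47  1.45 -0.52  1.38  0.38] [ 0.62 -0.25  0.4 ]
b tilt -30 yaw 90 [-0.48  0.17  1.83 -0.57  0.97 -0.2 ] [ 0.5  -0.21  0.4 ]
c tilt -35 y
[... 2014 characters left out ...]
  0.96  0.19] [ 0.5  -0.13  0.34]
c tilt -55 yaw 7 [0.25 1.07 0.75 0.14 2.27 1.73] [0.81 0.26 0.3 ]
c tilt -55 yaw -40 [-0.03  0.77  1.22  0.57  1.93  2.22] [0.74 0.03 0.3 ]
c tilt -55 yaw -90 [-0.26  0.27  1.92  0.93  1.4   2.49] [ 0.51 -0.08  0.3 ]
c tilt -55 yaw 50 [ 0.51  1.03  0.82 -0.37  2.19  1.14] [0.7  0.45 0.3 ]
c tilt -55 yaw 90 [ 0.73  0.75  1.26 -0.68  1.83  0.8 ] [0.51 0.52 0.3 ]
b tilt -55 yaw 7 [-0.47  1.18  0.58 -0.59  2.16  0.85] [ 0.8  -0.35  0.29]
b tilt -55 yaw -90 [-1.    1.1   0.71  0.55  2.13  2.23] [ 0.5  -0.69  0.29]
b tilt -55 yaw 50 [-0.3   0.72  1.31 -0.86  1.6   0.6 ] [ 0.69 -0.16  0.29]
b tilt -55 yaw 90 [-0.28  0.28  1.94 -1.18  1.02  0.45] [ 0.5  -0.09  0.29]
```

```bash
python3 - <<'E'
from ik import *
r=Rot(6.9,50); d=r.as_matrix()[:,2]; k=np.array([.514,-.238,.017])
go(k-.06*d,r); print(d)
E
```

```text
t 11.3 pos [ 0.4635 -0.2458  0.2534] F [-0.2 -0.7 -1. ] op 0.0931 q [-0.9  -0.46  2.06  0.46  1.28  0.47]
turn [-0.05  3.33  0.05] shift before [-3.79 -0.06  6.95] after [-5.93 -0.07  5.24]
[ 0.76049625  0.09203016 -0.64278761]
```

>>> {"op": "move_arm", "data": {
  "plan": [
    [-0.05,1,0.05,0,0,0,93],
    [0,1,0,0,0,0,93],
    [0,1,0,0,0,0,93],
    [0,0.33,0,0,0,0,93],
    [0,0,0,-1,0,0.9,80],
    [0,0,0,-1,0,0.9,70],
    [0,0,0,-1,0,0.9,60],
    [0,0,0,-1,0,0.9,60],
    [0,0,0,-1,0,0.85,60],
    [0,0,0,-0.93,-0.07,0.8,60]
  ]
}}

```text
t: 12.3
tool_pos: [0.4714, -0.244, 0.0565]
orientation: [-2.798, -0.178, -1.303]
force: [0.0, -1.2, 0.2]
opening: 0.0602
gripper_force: 0.0
```

```bash
python3 - <<'E'
from ik import *
go([.514,-.238,.017],Rot(6.9,50))
c=cam('wrist');f=c['frame'];save('w3',f);W=cloud(c)
hsv=cv2.cvtColor(f,cv2.COLOR_RGB2HSV);h,s,v=[hsv[...,i].astype(int) for i in range(3)]
m=(h<19)&(s>110)&(W[...,2]<.05)&(W[...,0]<.60)&(W[...,0]>.47)&(W[...,1]<-.19)&(W[...,1]>-.28)
p=W[m]; c=p.mean(0); e=np.linalg.eigh(np.cov(p[:,:2].T))[1][:,1]; e*=np.sign(e[0]); t=(p[:,:2]-c[:2])@e;w=(p[:,:2]-c[:2])@[-e[1],e[0]]
print(len(p),c,np.degrees(np.arctan2(e[1],e[0])),c[:2]+t.min()*e,c[:2]+t.max()*e,w.min(),w.max())
E
```

```text
t 12.3 pos [ 0.4714 -0.244   0.0565] F [ 0.  -1.2  0.2] op 0.0602 q [-1.12 -0.17  2.41  1.12  0.94 -0.39]
turn [-0.02  0.01  0.05] shift before [-0.1  -0.03  2.34] after [-0.11 -0.03  2.34]
2379 [ 0.53205418 -0.23713778  0.02160783] 7.005014652379733 [ 0.49369836 -0.24185069] [ 0.57182766 -0.23225067] -0.014508480051378085 0.014868680799190388
```

View pics/w3.png

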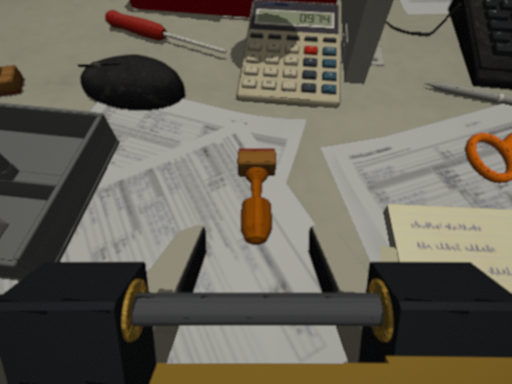

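The stamp lies between the fingers, with its base at (257,160) and its knob at (257,222). It is centred and aligned.

>>> {"op": "move_arm", "data": {
  "plan": [
    [0,0,0,0,0,0.5,60],
    [0,0,0,0,0,0.7,60],
    [0,0,0,-0.05,0,0.6,60],
    [0,0,0,-0.05,0,0.35,60],
    [0,0,0,0,0,0.19,60],
    [0,0,0,0,0,0,40],
    [0,0,0,0,0,0,20],
    [0,0,0,0,0,0,0],
    [0,0,0,0,0,0,0],
    [0,0,0,0,0,0,0]
  ],
  "force": 25
}}

```text
t: 13.35
tool_pos: [0.5133, -0.2393, 0.0177]
orientation: [-2.798, -0.17, -1.305]
force: [-0.0, 0.6, 0.3]
opening: 0.0244
gripper_force: 0.1
```

>>> {"op": "move_arm", "data": {
  "plan": [
    [0,0,0,0,0,0,0],
    [0,0,0,0,0,0,0],
    [0,0,0,0,0,0,0],
    [0,0,0,0,0,0,0],
    [0,0,0,-0.2,0,-0.2,0],
    [0,0,0,-0.5,0,-0.5,0],
    [0,0,0,-0.3,0,-1,0],
    [0,0,0,0,0,-1,0],
    [0,0,0,0,0,-1,0],
    [0,0,0,0,0,-1,0]
  ]
}}

```text
t: 14.35
tool_pos: [0.4067, -0.2511, 0.0735]
orientation: [-2.798, -0.17, -1.302]
force: [0.0, 0.2, -0.0]
opening: 0.0225
gripper_force: 24.9
```

```bash
python3 - <<'E'
from ik import *
go([.45,-.10,.25],Rot(6.9,-40))
E
```

```text
t 14.35 pos [ 0.4067 -0.2511  0.0735] F [ 0.   0.2 -0. ] op 0.0225 q [-1.31 -0.32  2.48  1.01  1.11 -0.4 ]
turn [ 0.000e+00 -1.499e+01  1.000e-02] shift before [ 6.98 -5.79 -2.67] after [-2.66 -5.79 -6.98]
```

>>> {"op": "move_arm", "data": {
  "plan": [
    [0,0,0,1,0,0,0],
    [0,0,0,1,0,0,0],
    [0,-1,0,1,0,0,0],
    [0,-1,0,1,0,0,0],
    [0,-1,0,1,0,0,0],
    [0,-1,0,1,0,0,0],
    [0,-1,0,1,0,-0.5,0],
    [0,-1,0,1,0,-1,0],
    [0,-1,0,0,0,-1,0],
    [0,-1,0,0,0,-0.5,0]
  ]
}}

```text
t: 15.35
tool_pos: [0.537, -0.2364, 0.2703]
orientation: [3.134, 0.191, 0.06]
force: [0.4, -1.2, -0.3]
opening: 0.0226
gripper_force: 24.9
```

```bash
python3 - <<'E'
from ik import *
go([.47,.1,.28],Rot(6.9,0)); go([.47,.1,.28],Rot(90,0))
c=cam('side');f=c['frame'];s=read_state()
uv=cv2.projectPoints(np.array([s['tool_pos']]),c['R'],c['t'],c['K'],c['D'])[0].ravel().astype(int);print(uv)
u,v=uv;save('s2',cv2.resize(f[max(v-60,0):v+60,max(u-80,0):u+80],(800,600),interpolation=cv2.INTER_CUBIC))
E
```

```text
t 15.35 pos [ 0.537  -0.2364  0.2703] F [ 0.4 -1.2 -0.3] op 0.0226 q [-0.51  0.05  1.5   0.02  1.56  0.93]
turn [ 0.03 -0.36  0.01] shift before [ -1.01 -13.68  -0.48] after [ -1.05 -13.68  -0.39]
t 15.35 pos [ 0.537  -0.2364  0.2703] F [ 0.4 -1.2 -0.3] op 0.0226 q [-0.51  0.05  1.5   0.02  1.56  0.93]
turn [  0.29  -0.27 -13.84] shift before [ -1.01 -13.68  -0.48] after [13.46 -2.68 -0.39]
[304  94]
```

View pics/s2.png

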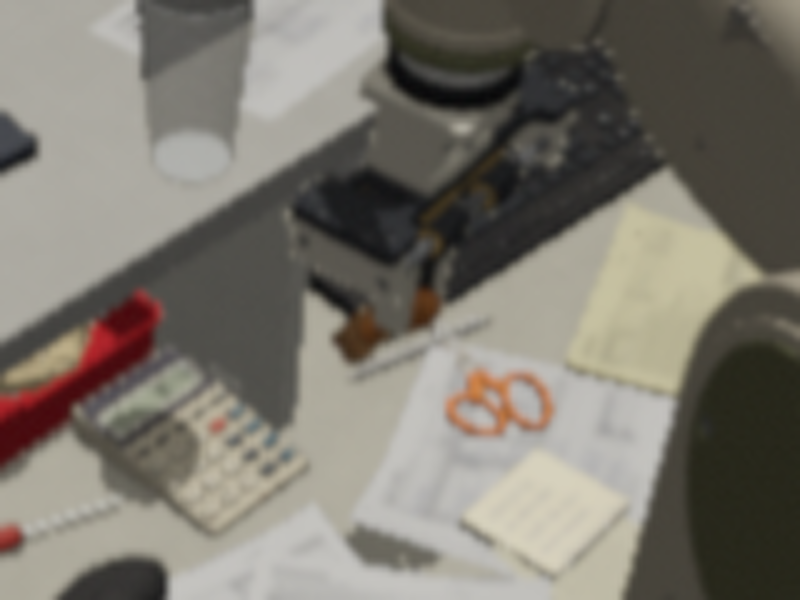

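The held stamp has its base at (355,335) and its knob at (428,300), hanging forward and down as expected. Next I'll swing to yaw 90 over the tray.

>>> {"op": "move_arm", "data": {
  "plan": [
    [0,0,-1,0,-1,0,0],
    [0,0,-1,0,-1,0,0],
    [0,0,-1,0,-1,0,0],
    [0,0,-1,0,-1,0,0],
    [0,0,-1,0,-1,0,0],
    [0,0,-1,0.7,-0.7,0,0],
    [0,0,-1,0.7,-0.7,0,0],
    [0,0,-1,0.8,-0.5,0,0],
    [0,0,-1,0.8,-0.5,0,0],
    [0,0,-1,0.8,-0.5,0,0]
  ]
}}

```text
t: 16.4
tool_pos: [0.5036, 0.0013, 0.2653]
orientation: [2.602, 1.729, 0.055]
force: [0.2, 0.3, -0.7]
opening: 0.0225
gripper_force: 24.9
```

>>> {"op": "move_arm", "data": {
  "plan": [
    [0,0,-1,1,0,0,0],
    [0,0,-1,1,0,0,0],
    [0,0,-1,1,0,0,0],
    [0,0,-0.84,0.5,0,0,0],
    [0,-1,0,0,0,0,0],
    [0,-1,0,0,0,0,0],
    [0,-1,0,0,0,0,0],
    [0,-1,0,0,0,0,0],
    [0,-1,0,0,0,0,0],
    [0,-1,0,0,0,0,0]
  ]
}}

```text
t: 17.4
tool_pos: [0.5269, 0.0841, 0.2674]
orientation: [1.859, 1.838, -0.563]
force: [0.5, 0.3, -0.4]
opening: 0.0226
gripper_force: 24.9
```

```bash
python3 - <<'E'
from ik import *
go([.508,.22,.20],Rot(90,-40))
E
```

```text
t 17.4 pos [0.5269 0.0841 0.2674] F [ 0.5  0.3 -0.4] op 0.0226 q [ 0.44  0.14  1.54 -0.58  1.71  0.44]
turn [ 0.3  -0.67 -0.22] shift before [ 5.97 -0.86 -1.03] after [ 5.9  -0.76 -1.43]
```

>>> {"op": "move_arm", "data": {
  "plan": [
    [0.3,-0.67,-0.22,0.5,-0.1,0,0],
    [0,0,0,1,-0.1,0,0],
    [0,0,0,1,-0.1,-0.2,0],
    [0,0,0,1,-0.1,-0.2,0],
    [0,0,0,1,-0.1,-0.2,0],
    [0,0,0,0.7,-0.1,-0.3,0],
    [0,0,0,0.4,-0.1,-0.3,0],
    [0,0,0,0.3,-0.06,-0.23,0],
    [0,0,0,0,0,0,0],
    [0,0,0,0,0,0,0]
  ]
}}

```text
t: 18.4
tool_pos: [0.5092, 0.2213, 0.2025]
orientation: [1.82, 1.818, -0.656]
force: [0.5, 0.7, -1.0]
opening: 0.0225
gripper_force: 24.9
```

```bash
cat > st.py <<'E'
from ik import *
def stamp(show=None):
    s=read_state(); T=np.array(s['tool_pos']); out={}
    for n in('wrist','side','top'):
        c=cam(n);f=c['frame'];W=cloud(c);hsv=cv2.cvtColor(f,cv2.COLOR_RGB2HSV);h,S,v=[hsv[...,i].astype(int) for i in range(3)]
        m=(h<19)&(S>110)&(np.linalg.norm(W-T,axis=-1)<.10)
        k,L,stt,_=cv2.connectedComponentsWithStats(m.astype(np.uint8))
        for i in range(1,k):
            if stt[i,4]<8: continue
            p=W[L==i]; print(n,stt[i,4],'mean-T',((p.mean(0)-T)*1e3).round(1),'min',((p.min(0)-T)*1e3).round(0),'max',((p.max(0)-T)*1e3).round(0))
        if show==n:
            u,v=cv2.projectPoints(T[None],c['R'],c['t'],c['K'],c['D'])[0].ravel().astype(int)
            save('st_%d'%(s['t']*10),cv2.resize(f[max(v-45,0):v+45,max(u-60,0):u+60],(800,600),interpolation=cv2.INTER_CUBIC)); print('st_%d'%(s['t']*10),u,v)
        out[n]=(c,W,m)
    return out
E
python3 - <<'E'
from st import *
go([.508,.22,.20],Rot(90,-40)); stamp('side')
E
ls pics
```

```text
t 18.4 pos [0.5092 0.2213 0.2025] F [ 0.5  0.7 -1. ] op 0.0225 q [ 0.66  0.42  1.35 -0.55  1.8   0.65]
turn [ 0.01 -0.04 -0.02] shift before [ 0.02 -0.05  0.11] after [ 0.02 -0.05  0.11]
wrist 4595 mean-T [ -0.1   1.4 -18.2] min [-16. -17. -60.] max [15.  9. 20.]
wrist 10 mean-T [26.9 76.3 38.2] min [26. 76. 38.] max [28. 77. 39.]
st_184 195 197
top 72 mean-T [ -2.  -10.4  -4.5] min [-14. -18. -48.] max [12.  4. 22.]
crop.png
s2.png
side.png
st_184.png
top.png
w1.png
w2.png
w3.png
```

```bash
python3 - <<'E'
from st import *
T=np.array(read_state()['tool_pos']); o=stamp(); c,W,m=o['wrist']; m&=W[...,1]-T[1]<.05; p=(W[m]-T)*1e3
print('cam',(-c['R'].T@c['t']-T).round(3))
for z in np.arange(-65,25,6):
    k=abs(p[:,2]-z)<3
    if k.sum()>10: print(z,k.sum(),'x',np.percentile(p[k,0],[2,98]).round(1),'y',np.percentile(p[k,1],[2,10,50,90]).round(1))
save('w4',c['frame'])
E
```

```text
wrist 4608 mean-T [ -0.1   1.3 -18.3] min [-16. -18. -59.] max [15.  9. 20.]
wrist 8 mean-T [27.1 76.3 38.1] min [27. 76. 38.] max [28. 77. 38.]
top 71 mean-T [-2.6 -9.9 -2.9] min [-14. -18. -49.] max [ 8.  4. 22.]
cam [0.    0.158 0.069]
-59 148 x [-14.5  13.2] y [4.7 5.1 5.5 6.2]
-53 337 x [-15.4  14.3] y [5.  5.7 6.4 7.1]
-47 450 x [-15.2  14.6] y [-12.9   5.1   6.2   7. ]
-41 716 x [-15.1  13.8] y [-15.6 -10.7   0.9   5. ]
-35 286 x [-8.6  6.7] y [-6.6 -4.7 -1.5  1.3]
-29 115 x [-4.1  4. ] y [-6.4 -4.8 -2.8 -1.9]
-23 113 x [-3.4  3.3] y [-5.1 -4.2 -3.2 -2.3]
-17 55 x [-3.3  3.2] y [-5.  -4.5 -3.2 -2.2]
-11 291 x [-10.9  10.8] y [-3.2 -1.4  3.   4.4]
-5 390 x [-11.1  11.2] y [-3.2 -1.2  3.2  4.5]
1 441 x [-11.2  11.1] y [-2.6 -0.7  3.1  4.7]
7 490 x [-11.3  11.7] y [-3.9 -2.   2.5  4.4]
13 484 x [-9.6  9.9] y [-4.4 -2.8  0.6  2.8]
19 293 x [-6.8  7.6] y [-8.6 -6.6 -2.7  0.1]
```

View pics/w4.png

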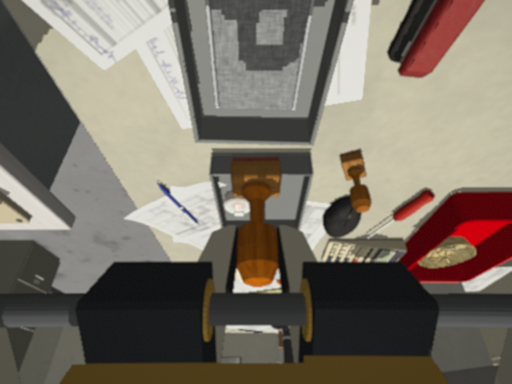

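The wrist view shows the stamp hanging upright, with its base at (256,180) and its knob at (257,255). Beyond it are the tray with the cushion at (265,50), the caddy with the tape at (237,207), and the pen at (178,200). From the depth readings the stamp is within 1° of vertical, with its base 60 mm below the TCP.

>>> {"op": "move_arm", "data": {
  "plan": [
    [0,0,0,0.3,0,0.3,0],
    [0,0,0,0.5,-0.05,0.5,0],
    [0,0,0,0.5,0,0.5,0],
    [0,0,0,0.5,0,0.5,0],
    [0,0,0,0.4,0,0.45,0],
    [0,0,0,0.3,0,0.35,0],
    [0,0,0,0.22,0,0.27,0],
    [0,0,0,0.15,0,0.18,0],
    [0,0,0,0.07,0,0.09,0],
    [0,0,0,0,0,0,0]
  ]
}}

```text
t: 19.7
tool_pos: [0.5078, 0.2277, 0.0945]
orientation: [1.82, 1.818, -0.657]
force: [0.2, -0.3, -1.0]
opening: 0.0222
gripper_force: 24.9
```

```bash
python3 - <<'E'
from st import *
go([.508,.227,.0845],Rot(90,-40)); go([.508,.227,.0815],Rot(90,-40))
c=cam('wrist');W=cloud(c); T=np.array(read_state()['tool_pos'])
z=W[...,2]; x=W[...,0];y=W[...,1]; m=(z>.036)&(z<.050)&(abs(x-.51)<.09)&(abs(y-.22)<.13); p=W[m]; print('rim',np.percentile(p,[1,99],axis=0).round(3).tolist())
m=(abs(x-.51)<.03)&(y<.18)&(y>.165); print('cushion z',np.median(z[m]).round(4))
E
```

```text
t 19.7 pos [0.5078 0.2277 0.0945] F [ 0.2 -0.3 -1. ] op 0.0222 q [ 0.66  0.54  1.4  -0.53  1.66  0.74]
turn [ 0.   -0.04 -0.01] shift before [0.23 0.01 0.33] after [0.23 0.01 0.33]
t 19.7 pos [0.5078 0.2277 0.0945] F [ 0.2 -0.3 -1. ] op 0.0222 q [ 0.66  0.54  1.4  -0.53  1.66  0.74]
turn [ 0.   -0.04 -0.01] shift before [0.31 0.01 0.42] after [0.31 0.01 0.42]
rim [[0.445, 0.131, 0.036], [0.576, 0.31, 0.049]]
cushion z 0.0242
```

>>> {"op": "move_arm", "data": {
  "plan": [
    [0,0,0,0.05,0,0.07,0],
    [0,0,0,0.05,0,0.07,0],
    [0,0,0,0.05,0,0.06,0],
    [0,0,0,0.04,0,0.05,0],
    [0,0,0,0.03,0,0.035,0],
    [0,0,0,0.02,0,0.025,0],
    [0,0,0,0.01,0,0.012,0],
    [0,0,0,0,0,0,0],
    [0,0,0,0,0,0,0],
    [0,0,0,0,0,0,0]
  ],
  "force": 45
}}

```text
t: 20.75
tool_pos: [0.5077, 0.2274, 0.0844]
orientation: [1.82, 1.818, -0.657]
force: [0.6, 0.7, 1.3]
opening: 0.022
gripper_force: 44.8
```

>>> {"op": "move_arm", "data": {
  "plan": [
    [0,0,0,0.017,0,0.02,0],
    [0,0,0,0.017,0,0.02,0],
    [0,0,0,0.017,0,0.02,0],
    [0,0,0,0,0,0,0],
    [0,0,0,0,0,0,0],
    [0,0,0,0,0,0,0],
    [0,0,0,0,0,0,0],
    [0,0,0,0,0,0,0],
    [0,0,0,0,0,0,0],
    [0,0,0,0,0,0,0]
  ]
}}

```text
t: 21.75
tool_pos: [0.5078, 0.2275, 0.083]
orientation: [1.82, 1.818, -0.657]
force: [-2.5, 0.3, 6.0]
opening: 0.022
gripper_force: 44.8
```

>>> {"op": "move_arm", "data": {
  "plan": [
    [0,0,0,0.013,0,0.015,0],
    [0,0,0,0.013,0,0.015,0],
    [0,0,0,0,0,0,0],
    [0,0,0,0,0,0,0],
    [0,0,0,0,0,0,0],
    [0,0,0,0,0,0,0],
    [0,0,0,0,0,0,0],
    [0,0,0,0,0,0,0],
    [0,0,0,0,0,0,0],
    [0,0,0,0,0,0,0]
  ]
}}

```text
t: 22.75
tool_pos: [0.5078, 0.2276, 0.0824]
orientation: [1.82, 1.817, -0.657]
force: [-3.0, 1.1, 7.9]
opening: 0.0222
gripper_force: 44.8
```

```bash
python3 -c "
from plant import *
print(read_state()['force'],read_state()['tool_pos'])"
```

```text
[-3.04673581  1.09337138  7.86849557] [0.50784    0.22756348 0.08237751]
```

>>> {"op": "move_arm", "data": {
  "plan": [
    [0,0,0,0.01,0,0.012,0],
    [0,0,0,0.01,0,0.012,0],
    [0,0,0,0,0,0,0],
    [0,0,0,0,0,0,0],
    [0,0,0,0,0,0,0],
    [0,0,0,0,0,0,0],
    [0,0,0,0,0,0,0],
    [0,0,0,0,0,0,0],
    [0,0,0,0,0,0,0],
    [0,0,0,0,0,0,0]
  ]
}}

```text
t: 23.75
tool_pos: [0.5079, 0.2276, 0.0819]
orientation: [1.82, 1.817, -0.657]
force: [-2.8, 1.2, 9.7]
opening: 0.0222
gripper_force: 44.8
```

>>> {"op": "move_arm", "data": {
  "plan": [
    [0,0,0,0,0,0,0],
    [0,0,0,0,0,0,0],
    [0,0,0,0,0,0,0],
    [0,0,0,0,0,0,0],
    [0,0,0,0,0,0,0],
    [0,0,0,0,0,0,0],
    [0,0,0,-0.1,0,-0.12,0],
    [0,0,0,-0.3,0,-0.36,0],
    [0,0,0,-0.5,0,-0.6,0],
    [0,0,0,-0.6,0,-0.7,0]
  ]
}}

```text
t: 24.75
tool_pos: [0.5074, 0.2268, 0.1397]
orientation: [1.82, 1.818, -0.659]
force: [0.1, -0.3, -0.6]
opening: 0.0222
gripper_force: 44.8
```

```bash
python3 - <<'E'
from st import *
go([.501,-.3835,.16],Rot(90,-40))
T=np.array(read_state()['tool_pos']); o=stamp(); c,W,m=o['wrist']; m&=W[...,1]-T[1]<.05; p=(W[m]-T)*1e3
for z in np.arange(-59,25,6):
    k=abs(p[:,2]-z)<3
    if k.sum()>10: print(z,k.sum(),'x',np.percentile(p[k,0],[2,98]).round(1),'y',np.percentile(p[k,1],[2,50,90]).round(1))
E
```

```text
t 24.75 pos [0.5074 0.2268 0.1397] F [ 0.1 -0.3 -0.6] op 0.0222 q [ 0.66  0.49  1.38 -0.54  1.72  0.71]
turn [-0.   -0.03 -0.01] shift before [-19.27  -0.24  15.01] after [-19.22  -0.26  15.07]
wrist 4584 mean-T [ -0.2   1.2 -17.9] min [-16. -19. -58.] max [15. 10. 20.]
wrist 23 mean-T [32.  76.2 38. ] min [31. 75. 37.] max [34. 77. 39.]
top 66 mean-T [ 0.6 -8.6 -2.6] min [-12. -16. -44.] max [14.  8. 28.]
-59 94 x [-14.   12.5] y [4.5 5.5 6.1]
-53 331 x [-15.4  14.2] y [5.2 6.4 7. ]
-47 458 x [-15.7  14.7] y [-13.9   6.1   6.9]
-41 730 x [-15.6  13.5] y [-15.6   1.1   5. ]
-35 296 x [-8.6  6.5] y [-7.4 -1.6  1.2]
-29 132 x [-4.7  4. ] y [-6.6 -3.  -1.9]
-23 119 x [-4.   3.2] y [-5.1 -3.3 -2.2]
-17 54 x [-4.   3.2] y [-5.8 -3.2 -2.5]
-11 260 x [-10.7  10.6] y [-2.5  3.1  4.4]
-5 395 x [-11.1  11. ] y [-2.4  3.   4.6]
1 427 x [-10.9  11. ] y [-2.3  3.3  4.7]
7 504 x [-11.1  11.4] y [-3.3  2.7  4.4]
13 483 x [-9.8 10.5] y [-5.   0.8  2.9]
19 301 x [-6.8  7.6] y [-9.1 -2.8  0.1]
```

>>> {"op": "move_arm", "data": {
  "plan": [
    [0,0,0,-0.65,0,-0.8,0],
    [0,0,0,-0.8,0,-0.7,0],
    [0,0,0,-0.95,0,0.3,0],
    [0,0,0,-0.95,0,0.8,0],
    [0,0,0,-0.95,-0.05,0.8,0],
    [0,0,0,-0.95,-0.05,0.8,0],
    [0,0,0,-0.95,-0.05,0.8,0],
    [0,0,0,-0.95,-0.05,0.8,0],
    [0,0,0,-0.95,-0.05,0.8,0],
    [0,0,0,-0.95,0,0.8,0]
  ]
}}

```text
t: 25.9
tool_pos: [0.5005, -0.0184, 0.1982]
orientation: [1.82, 1.819, -0.659]
force: [0.4, -0.9, -0.8]
opening: 0.0222
gripper_force: 44.8
```

>>> {"op": "move_arm", "data": {
  "plan": [
    [0,0,0,-0.95,0,0.8,0],
    [0,0,0,-0.95,0,0.8,0],
    [0,0,0,-0.95,0,0.8,0],
    [0,0,0,-0.95,0,0.8,0],
    [0,0,0,-0.95,0,0.8,0],
    [0,0,0,-0.95,0,0.8,0],
    [0,0,0,-0.95,0,0.8,0],
    [0,0,0,-0.7,0,0.6,0],
    [0,0,0,-0.4,0,0.35,0],
    [0,0,0,0,0,0,0]
  ]
}}

```text
t: 26.9
tool_pos: [0.5002, -0.2719, 0.1965]
orientation: [1.822, 1.817, -0.659]
force: [1.0, 0.5, -1.5]
opening: 0.0219
gripper_force: 44.8
```

```bash
python3 - <<'E'
from st import *
go([.501,-.3835,.085],Rot(90,-40))
E
```

```text
t 26.9 pos [ 0.5002 -0.2719  0.1965] F [ 1.   0.5 -1.5] op 0.0219 q [-0.18 -0.05  1.89 -0.73  1.25  0.05]
turn [-0.02 -0.04 -0.02] shift before [-0.58  0.04  6.28] after [-0.55  0.03  6.29]
```

>>> {"op": "move_arm", "data": {
  "plan": [
    [0,-0.04,0,-0.6,0,0.6,0],
    [0,0,0,0,0,0.9,0],
    [0,0,0,0,0,1,0],
    [0,0,0,0,0.03,1,0],
    [0,0,0,0,0,0.9,0],
    [0,0,0,0,0,0.7,0],
    [0,0,0,0,0,0.5,0],
    [0,0,0,0,0,0.35,0],
    [0,0,0,0,0,0.2,0],
    [0,0,0,0,0,0.13,0]
  ]
}}

```text
t: 27.9
tool_pos: [0.5021, -0.3832, 0.0864]
orientation: [1.817, 1.815, -0.66]
force: [-0.6, 0.5, -0.9]
opening: 0.0222
gripper_force: 44.8
```

```bash
python3 - <<'E'
from st import *
go([.501,-.383,.073],Rot(90,-40))
o=stamp(); c,W,m=o['wrist']; T=np.array(read_state()['tool_pos']); f=c['frame']
z=W[...,2]; k=(z>.008)&(z<.018)&(W[...,0]>.42)&(W[...,0]<.58)&(W[...,1]<-.3)&(W[...,1]>-.47)&(f[...,0]>150); p=W[k]
print(k.sum(),np.median(p,0),cv2.minAreaRect(p[:,:2].astype(np.float32)))
E
```

```text
t 27.9 pos [ 0.5021 -0.3832  0.0864] F [-0.6  0.5 -0.9] op 0.0222 q [-0.38  0.17  1.89 -0.81  0.96  0.06]
turn [ 0.01  0.   -0.01] shift before [ 0.35 -0.04  0.41] after [ 0.35 -0.04  0.41]
wrist 4463 mean-T [ -0.2   1.4 -17.4] min [-15. -16. -59.] max [14. 11. 20.]
top 23 mean-T [-2.2  0.8 25.7] min [-18.  -9.   8.] max [ 7. 28. 90.]
11168 [ 0.47246672 -0.35022074  0.01346717] ((0.5063031315803528, -0.3825768530368805), (0.11621060222387314, 0.1998658925294876), 14.472146034240723)
```

>>> {"op": "move_arm", "data": {
  "plan": [
    [0,0,0,0.08,0,0.09,0],
    [0,0,0,0.08,0,0.09,0],
    [0,0,0,0.06,0,0.07,0],
    [0,0,0,0.04,0,0.05,0],
    [0,0,0,0.03,0,0.035,0],
    [0,0,0,0.015,0,0.018,0],
    [0,0,0,0.01,0,0.012,0],
    [0,0,0,0,0,0,0],
    [0,0,0,0,0,0,0],
    [0,0,0,0,0,0,0]
  ]
}}

```text
t: 29.05
tool_pos: [0.5018, -0.3831, 0.0744]
orientation: [1.817, 1.815, -0.661]
force: [0.0, 0.6, -1.0]
opening: 0.0223
gripper_force: 44.8
```

>>> {"op": "move_arm", "data": {
  "plan": [
    [0,0,0,0.013,0,0.015,0],
    [0,0,0,0.013,0,0.015,0],
    [0,0,0,0.013,0,0.015,0],
    [0,0,0,0,0,0,0],
    [0,0,0,0,0,0,0],
    [0,0,0,0,0,0,0],
    [0,0,0,0,0,0,0],
    [0,0,0,0,0,0,0],
    [0,0,0,0,0,0,0],
    [0,0,0,0,0,0,0]
  ]
}}

```text
t: 30.05
tool_pos: [0.5019, -0.3833, 0.0733]
orientation: [1.817, 1.815, -0.661]
force: [-2.3, 1.0, 4.4]
opening: 0.0221
gripper_force: 44.8
```

>>> {"op": "move_arm", "data": {
  "plan": [
    [0,0,0,0,0,0,0],
    [0,0,0,0,0,0,0],
    [0,0,0,0,0,0,26],
    [0,0,0,0,0,0,30],
    [0,0,0,0,0,0,36],
    [0,0,0,0,0,0,42],
    [0,0,0,0,0,0,50],
    [0,0,0,0,0,0,55],
    [0,0,0,0,0,0,60],
    [0,0,0,0,0,-0.2,60]
  ],
  "force": 5
}}

```text
t: 31.05
tool_pos: [0.5013, -0.3798, 0.0762]
orientation: [1.818, 1.816, -0.661]
force: [0.4, -0.1, 0.2]
opening: 0.0596
gripper_force: 0.0
```

>>> {"op": "move_arm", "data": {
  "plan": [
    [0,0,0,0,0,-0.5,60],
    [0,0,0,0,0,-0.8,60],
    [0,0,0,0,0,-1,60],
    [0,0,0,0,0,-1,60],
    [0,0,0,0,0,-1,70],
    [0,0,0,0,0,-1,93],
    [0,0,0,0,0,-1,93],
    [0,0,0,0,0,0,93],
    [0,0,0,0,0,0,93],
    [0,0,0,0,0,0,93]
  ]
}}

```text
t: 32.05
tool_pos: [0.5012, -0.2787, 0.1964]
orientation: [1.818, 1.816, -0.662]
force: [-0.3, 0.2, -0.6]
opening: 0.0927
gripper_force: 0.0
```

```bash
python3 - <<'E'
from st import *
go([.5135,-.0146,.16],Rot(90,0))
c=cam('wrist');f=c['frame'];W=cloud(c);save('w5',f)
hsv=cv2.cvtColor(f,cv2.COLOR_RGB2HSV);h,S,v=[hsv[...,i].astype(int) for i in range(3)]
m=(h<19)&(S>110)&(abs(W[...,0]-.502)<.05)&(abs(W[...,1]+.39)<.05)&(W[...,2]<.12)
p=W[m]; print(len(p),p.min(0).round(3),p.max(0).round(3))
for z in(.02,.03,.06,.07,.08):
    k=abs(p[:,2]-z)<.004; print(z,k.sum(),np.percentile(p[k],[2,98],axis=0)[:,:2].round(4).tolist() if k.sum() else '')
# caddy handle
m=(W[...,2]>.076)&(W[...,2]<.1)&(abs(W[...,0]-.514)<.03)&(abs(W[...,1]+.015)<.07);q=W[m]; print('handle',len(q), q.mean(0) if len(q) else '')
E
```

```text
t 32.05 pos [ 0.5012 -0.2787  0.1964] F [-0.3  0.2 -0.6] op 0.0927 q [-0.19 -0.04  1.89 -0.73  1.24  0.04]
turn [-0.    6.67 -0.01] shift before [ 9.03  0.49 -5.68] after [10.56  0.49  1.45]
1135 [ 0.487 -0.399  0.014] [ 0.516 -0.375  0.093]
0.02 115 [[0.4879, -0.378], [0.5151, -0.3755]]
0.03 291 [[0.4872, -0.3985], [0.5156, -0.3761]]
0.06 21 [[0.4955, -0.3799], [0.5063, -0.3768]]
0.07 111 [[0.4922, -0.3829], [0.511, -0.3767]]
0.08 132 [[0.4921, -0.384], [0.5109, -0.3768]]
handle 0
```

View pics/w5.png

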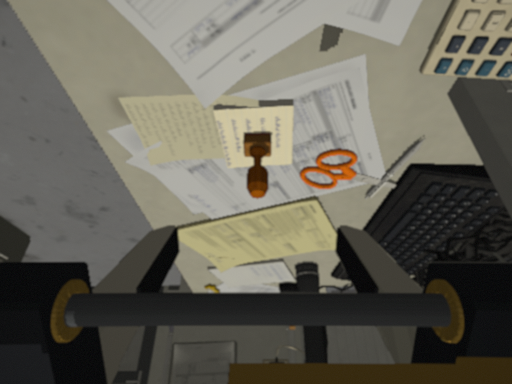

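The stamp stands upright on the cream block at about (258,160). The fingers are clear of it.

>>> {"op": "move_arm", "data": {
  "plan": [
    [0,1,0,0.8,0,-0.5,93],
    [0,1,0,0.8,0.1,-0.5,93],
    [0,1,0,0.8,0.1,-0.4,93],
    [0,1,0,0.8,0.1,-0.3,93],
    [0,1,0,0.8,0.1,-0.2,93],
    [0,1,0,0.9,0,0,93],
    [0,0.67,0,0.9,0,0,93],
    [0,0,0,1,0,0,93],
    [0,0,0,1,0,0,93],
    [0,0,0,1,0,0,93]
  ]
}}

```text
t: 33.1
tool_pos: [0.5112, -0.0479, 0.1845]
orientation: [-2.224, -2.217, 0.001]
force: [-0.1, -0.5, -0.4]
opening: 0.0929
gripper_force: 0.0
```

```bash
python3 - <<'E'
from st import *
c=cam('wrist');W=cloud(c)
m=(W[...,2]>.076)&(W[...,2]<.1)&(abs(W[...,0]-.514)<.03)&(abs(W[...,1]+.015)<.07);q=W[m]; print('handle',len(q), cv2.minAreaRect(q[:,:2].astype(np.float32)) if len(q) else '')
go([.5135,-.0146,.0675],Rot(90,0))
E
```

```text
handle 1402 ((0.5138144493103027, -0.015673473477363586), (0.09759841114282608, 0.00997502077370882), 89.76979064941406)
t 33.15 pos [ 0.5111 -0.0445  0.1845] F [ 1.4  2.  -0.7] op 0.0931 q [-0.19 -0.08  1.78  0.    1.44 -0.19]
turn [-0.01 -0.02 -0.01] shift before [1.18 0.1  4.68] after [1.2  0.1  4.68]
```

>>> {"op": "move_arm", "data": {
  "plan": [
    [0,0,0,0.5,0.05,0.4,93],
    [0,0,0,0.5,0.05,0.6,80],
    [0,0,0,0.2,0,0.8,70],
    [0,0,0,0,0,0.9,60],
    [0,0,0,0,0,0.8,50],
    [0,0,0,0,0,0.6,50],
    [0,0,0,0,0,0.4,50],
    [0,0,0,0,0,0.18,50],
    [0,0,0,0,0,0,30],
    [0,0,0,0,0,0,0]
  ],
  "force": 40
}}

```text
t: 34.15
tool_pos: [0.5152, -0.0179, 0.0697]
orientation: [2.221, 2.219, 0.002]
force: [0.3, 0.3, 0.3]
opening: 0.0383
gripper_force: 0.0
```

>>> {"op": "move_arm", "data": {
  "plan": [
    [0,0,0,0,0,0,0],
    [0,0,0,0,0,0,0],
    [0,0,0,0,0,0,0],
    [0,0,0,0,0,0,0],
    [0,0,0,0,0,0,0],
    [0,0,0,0,0,0,0],
    [0,0,0,0,0,0,0],
    [0,0,0,0,0,-0.1,0],
    [0,0,0,0,0,-0.3,0],
    [0,0,0,0,0,-0.5,0]
  ]
}}

```text
t: 35.15
tool_pos: [0.5132, -0.0176, 0.0906]
orientation: [-2.221, -2.219, 0.002]
force: [-0.0, 0.5, -3.7]
opening: 0.0098
gripper_force: 40.0
```

```bash
python3 - <<'E'
from st import *
go([.5084,.2204,.165],Rot(87.2,0)); print(read_state()['gripper_force'])
E
```

```text
t 35.15 pos [ 0.5132 -0.0176  0.0906] F [-0.   0.5 -3.7] op 0.0098 q [-0.13  0.01  1.87  0.    1.26 -0.13]
turn [-0.02 -0.    0.46] shift before [ 9.52 -0.21 -2.97] after [ 9.5  -0.66 -2.97]
39.998881816864014
```

>>> {"op": "move_arm", "data": {
  "plan": [
    [0,0,0,0,0,-0.7,0],
    [0,0,0,0.2,0,-0.8,0],
    [0,0,0,0.5,0,-0.8,0],
    [0,0,0.23,0.9,0,-0.6,0],
    [0,0,0.23,1,-0.1,0,0],
    [0,0,0,1,-0.1,0,0],
    [0,0,0,1,-0.1,0,0],
    [0,0,0,1,-0.1,0,0],
    [0,0,0,1,-0.1,0,0],
    [0,0,0,1,-0.1,0,0]
  ]
}}

```text
t: 36.15
tool_pos: [0.5061, 0.1738, 0.1649]
orientation: [2.274, 2.166, 0.002]
force: [-0.9, -0.5, -3.2]
opening: 0.0095
gripper_force: 40.0
```

>>> {"op": "move_arm", "data": {
  "plan": [
    [0,0,0,0.8,-0.1,0,0],
    [0,0,0,0.5,0,0,0],
    [0,0,0,0.3,0,0,0],
    [0,0,0,0.1,0,0,0],
    [0,0,0,0,0,0,0],
    [0,0,0,0,0,0,0],
    [0,0,0,0,0,0,0],
    [0,0,0,0,0,0,0],
    [0,0,0,0,0,0,0],
    [0,0,0,0,0,0,0]
  ]
}}

```text
t: 37.15
tool_pos: [0.5058, 0.2152, 0.1639]
orientation: [2.275, 2.166, 0.001]
force: [-0.0, 0.1, -2.7]
opening: 0.0092
gripper_force: 40.0
```

```bash
python3 - <<'E'
from st import *
go([.5084,.2174,.165],Rot(87.2,0))
for n in('wrist','top'):
    c=cam(n);W=cloud(c);x,y,z=W[...,0],W[...,1],W[...,2]
    for nm,a,b in(('handle',.176,.20),('wall',.128,.15)):
        m=(z>a)&(z<b)&(abs(x-.509)<(.03 if nm=='handle' else .09))&(abs(y-.22)<.12); q=W[m].astype(np.float32)
        if len(q)>20: print(n,nm,len(q),cv2.minAreaRect(q[:,:2]),np.median(q[:,2]))
E
```

```text
t 37.15 pos [0.5058 0.2152 0.1639] F [-0.   0.1 -2.7] op 0.0092 q [ 0.31  0.03  1.71 -0.    1.4   0.36]
turn [ 0.01 -0.   -0.  ] shift before [ 0.09  0.1  -0.04] after [ 0.09  0.1  -0.04]Traceback (most recent call last):
  File "<stdin>", line 7, in <module>
cv2.error: OpenCV(4.12.0) /io/opencv/modules/imgproc/src/convhull.cpp:143: error: (-215:Assertion failed) total >= 0 && (depth == CV_32F || depth == CV_32S) in function 'convexHull'
```

>>> {"op": "move_arm", "data": {
  "plan": [
    [0,0,0,0.09,0.1,0.2,0],
    [0,0,0,0,0,0.4,0],
    [0,0,0,0,0,0.5,0],
    [0,0,0,0,0,0.4,0],
    [0,0,0,0,0,0.25,0],
    [0,0,0,0,0,0.15,0],
    [0,0,0,0,0,0.1,0],
    [0,0,0,0,0,0.06,0],
    [0,0,0,0,0,0,0],
    [0,0,0,0,0,0,0]
  ]
}}

```text
t: 38.2
tool_pos: [0.5087, 0.2175, 0.1129]
orientation: [2.274, 2.166, 0.002]
force: [0.7, 0.1, -2.9]
opening: 0.0097
gripper_force: 40.0
```

>>> {"op": "move_arm", "data": {
  "plan": [
    [0,0,0,0,0,0.06,0],
    [0,0,0,0,0,0.06,0],
    [0,0,0,0,0,0.06,0],
    [0,0,0,0,0,0.04,0],
    [0,0,0,0,0,0.02,0],
    [0,0,0,0,0,0,0],
    [0,0,0,0,0,0,0],
    [0,0,0,0,0,0,0],
    [0,0,0,0,0,0,0],
    [0,0,0,0,0,0,0]
  ]
}}

```text
t: 39.2
tool_pos: [0.5085, 0.2175, 0.1064]
orientation: [2.275, 2.166, 0.001]
force: [0.3, 0.4, -3.1]
opening: 0.0099
gripper_force: 40.0
```

>>> {"op": "move_arm", "data": {
  "plan": [
    [0,0,0,0,0,0.03,0],
    [0,0,0,0,0,0.02,0],
    [0,0,0,0,0,0,0],
    [0,0,0,0,0,0,0],
    [0,0,0,0,0,0,0],
    [0,0,0,0,0,0,0],
    [0,0,0,0,0,0,0],
    [0,0,0,0,0,0,0],
    [0,0,0,0,0,0,0],
    [0,0,0,0,0,0,0]
  ]
}}

```text
t: 40.2
tool_pos: [0.5085, 0.2175, 0.1053]
orientation: [2.275, 2.166, 0.001]
force: [-1.1, -0.3, 1.0]
opening: 0.0099
gripper_force: 40.0
```

>>> {"op": "move_arm", "data": {
  "plan": [
    [0,0,0,0,0,0,20],
    [0,0,0,0,0,0,40],
    [0,0,0,0,0,0,60],
    [0,0,0,0,0,0,60],
    [0,0,0,0,0,0,60],
    [0,0,0,0,0,0,60],
    [0,0,0,0,0,0,60],
    [0,0,0,0,0,-0.3,60],
    [0,0,0,0,0,-0.8,60],
    [0,0,0,0,0,-1,60]
  ]
}}

```text
t: 41.2
tool_pos: [0.5075, 0.2171, 0.1575]
orientation: [-2.275, -2.166, 0.002]
force: [0.0, 0.4, -0.3]
opening: 0.06
gripper_force: 0.0
```

>>> {"op": "move_arm", "data": {
  "plan": [
    [0,0,0,0,0,-1,60],
    [0,0,0,-0.5,0,-1,60],
    [0,0,0,-1,0,-0.5,60],
    [0,0,0,-1,0,0,60],
    [0,0,0,-1,0,0,60],
    [0,0,0,-1,0,0,60],
    [0,0,0,-0.5,0,0,60],
    [0,0,0,0,0,0,60],
    [0,0,0,0,0,0,60],
    [0,0,0,0,0,0,60]
  ]
}}

```text
t: 42.2
tool_pos: [0.5023, 0.0935, 0.2202]
orientation: [2.274, 2.167, 0.002]
force: [-0.5, -0.2, -0.5]
opening: 0.0601
gripper_force: 0.0
```

```bash
python3 - <<'E'
from st import *
go([.5,.1,.2],Rot(87,0))
for n in('side','top','wrist'):
    c=cam(n);W=cloud(c);x,y,z=W[...,0],W[...,1],W[...,2]
    m=(z>.105)&(z<.14)&(abs(x-.509)<.03)&(abs(y-.22)<.07); q=W[m].astype(np.float32)
    print(n,len(q),[np.round(v,4) for v in cv2.minAreaRect(q[:,:2].copy())] if len(q)>9 else '',np.percentile(q[:,2],[50,90]).round(4) if len(q) else '')
    if n=='side': save('end',cv2.resize(c['frame'],(800,600)))
E
```

```text
t 42.2 pos [0.5023 0.0935 0.2202] F [-0.5 -0.2 -0.5] op 0.0601 q [ 0.08 -0.11  1.75  0.    1.5   0.13]
turn [ 0.01 -0.01  0.04] shift before [ 0.25 -0.1   0.81] after [ 0.25 -0.1   0.81]
side 200 [array([0.5059, 0.222 ]), array([0.0986, 0.0123]), np.float64(86.6586)] [0.1207 0.1246]
top 49 [array([0.5051, 0.2205]), array([0.0094, 0.0995]), np.float64(0.9916)] [0.1221 0.1263]
wrist 1390 [array([0.5082, 0.2045]), array([0.0694, 0.01  ]), np.float64(87.0022)] [0.1242 0.1253]
```

View pics/end.png

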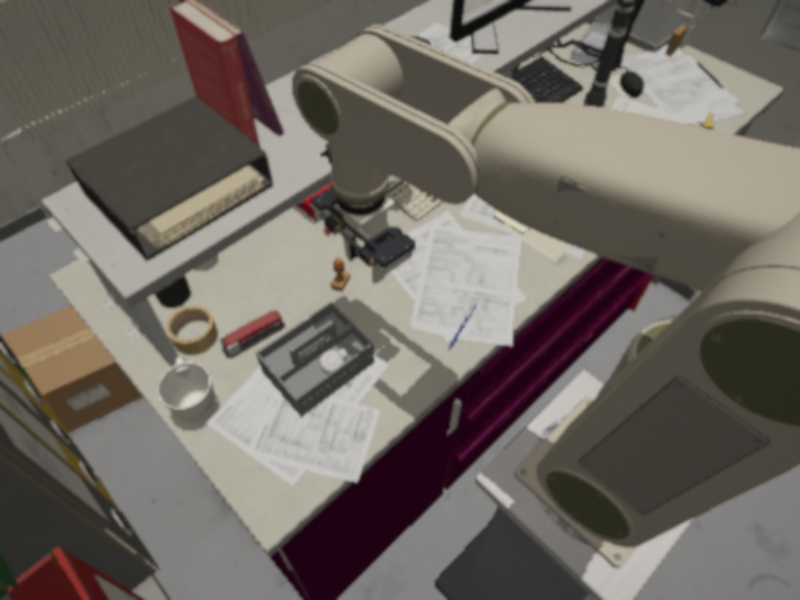

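The caddy at (316,358) is back on the tray with the tape in it. The handle top reads 0.124 m, as before, so it is fully seated. The bystanders have not moved, so I'm handing in.

```bash
python3 -c "
from plant import *
print(close_job())"
```

```text
the job is handed in; nothing more can be done
None
```

The job is handed in after about 42 s of robot time: the stamp was pressed on the cushion at about 10 N and stands upright on the note block, and the caddy is back fully seated on the tray with the tape dispenser still in it; the hand-in call returned no verdict.

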